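Pin the clamshell jig and hold it shut

TASK

First lift the lid of the grey parts box and swing it right back until it rests on its stop; it stays open. Then fold the upper half of the hinged clamping jig down over the shaft onto the lower half, take the pin with the tall slim grip (not the wide-headed thumb screw) out of the box and push it down through the holes of both halves until its collar sits on the upper half. A spring plunger pushes the halves a few millimetres apart, so finish while holding: press the pin or the upper half firmly down so that the halves are fully shut, and keep pressing with the fingers at the end; leave the thumb screw and the other things on the table where they are.

Things in the scene. Friction and masses are not known exactly. Their poses are not given: they have to be found in the camera images.
- partsbox: grey plastic parts box with hinged lid, fixed, 140 (x) x 190 (y) x 92 mm tall, walls 4 mm. Origin: centre of underside; -x is its front (towards the robot, turned up to 0.3 rad); hinge along its rear (+x) top edge. Box and jig stand left and right, either way round. In it a plywood block, top 41 mm over the table, with holes at x = 0, y = -45 and +45 mm for pin and thumb screw, either way round
- lid (a joint): angle of the box lid, rad: 0 shut (the start), grows as it opens, 1.85 resting back on its stop. Lid 6 mm thick, about 0.25 kg; open, its edge stands 230 mm above the table. It falls shut when let go below about 1.4 and falls back on to its stop when let go beyond about 1.6
- lid_handle (a point): middle of the lid's handle: round steel bar 10 mm thick, 90 mm long, along the box's y, a post at each end. Lid shut: 130 mm in front (-x) of the hinge axis, 40 mm above it, 34 mm above the lid; 12 mm behind the lid's front edge. Moves with the lid. Pinched from above, the bar turns between the fingers, so the lid can be swung with the gripper pointing down
- lid_hinge (a point): point on the lid's hinge axis, middle of the box's rear edge, 92 mm above the table
- jig: aluminium clamshell clamping jig, fixed: lower half 140 (x) x 100 (y) mm, top face 36 mm above the table, on a thin plate 190 x 140 mm; a 32 mm steel shaft lies across it along y at x = +17 mm, axis 36 mm high. Origin: centre of its underside; -x is its front (towards the robot, turned up to 0.3 rad); the upper half's hinge runs along y at x = +70 mm, 36 mm above the table
- jaw (a joint): angle of the jig's upper half, rad: 0 fully shut; about 0.045 lying on the spring plunger (6 mm gap at the free edge); starts open at 1.2 to 1.65; stop 1.85. Damped hinge: pushed forward (to the jig's -x) below about 0.95 it falls softly on to the plunger within about 2 s. With the pin in, about 9 N down at the hole shuts it; it springs up when let go
- jaw_hinge (a point): point on the upper half's hinge axis, in the middle of its length
- jaw_edge (a point): middle of the upper half's free edge, 140 mm from the hinge axis. The upper half is 100 mm wide and 12 mm thick, with a box-shaped saddle 26 mm high over the shaft, 30 to 76 mm from the hinge; pushing on its outer (top) face folds it shut
- jaw_hole (a point): middle of the hole in the upper half, at its outer (top) face: 16 mm diameter, 100 mm from the hinge axis, 12 mm deep. Lies 48 mm above the table when fully shut, about 53 mm when on the plunger
- jig_hole (a point): middle of the mouth of the hole in the lower half: 16 mm diameter, goes right down to the table, in line with the upper hole when folded down; at jig x = -30 mm, y = 0, 36 mm above the table
- pin: steel locking pin, upright in the box: shaft 12 mm diameter, 36 mm long, chamfered foot; above it a collar 28 mm diameter, 5 mm thick; above that the slim dark steel grip, 20 mm diameter, 40 mm tall; 81 mm in all, about 0.12 kg. Origin: foot of the shaft, z along the pin to the grip. In the box its foot is 5 mm above the table; fully home with the jig shut 12 mm
- thumbscrew: steel thumb screw in the other hole of the box: same 12 mm shaft, but one wide knurled head 36 mm diameter and 16 mm tall; 52 mm in all. Stays in the box. Origin: foot of the shaft
- roller: bystander: steel roller ring, 54 mm diameter, 35 mm tall, standing between the box and the jig. Origin: centre of its underside
- carton: bystander: closed cardboard carton, 85 x 50 x 40 mm. Origin: centre of its underside
- bushing: bystander: steel flanged bushing, 44 mm diameter, 28 mm tall. Origin: centre of its underside
- spanner: bystander: flat steel spanner, 180 mm long, lying. Origin: centre of its underside
- grease: bystander: closed metal can, 60 mm diameter, 75 mm tall. Origin: centre of its underside
- case: bystander: closed flat blue plastic case, 110 x 75 x 32 mm. Origin: centre of its underside
- rod: bystander: steel rod, 18 mm diameter, 120 mm long, lying. Origin: centre of its underside
Things that resemble listed ones, but are neither listed nor needed, are in the scene too. What is meant by the jig is not pink, and is the larger of those in its own colour.

How it is judged:
On the way, in this order (a step that is already met when the one before it is completed fails the run):
1. the box lid rests open on its stop (value of joint lid above 1.75 rad), for 0.2 s.
2. the jig's upper half is folded down on to the lower half (on the plunger or further) (value of joint jaw below 0.09 rad), for 0.2 s.
3. the pin stands through the holes of both halves (z of pin in the frame of jig below 0.026 m and horizontal distance between pin and jig_hole below 0.006 m and angle between pin's own z axis and vertical below 0.15 rad and value of joint jaw below 0.09 rad), for 0.1 s.
At the end, for the whole second after the job is handed in: For the last second: jig within 0.018 rad of fully shut, fingers pressing pin or upper half with over 3 N; pin within 0.15 rad of upright, 6 mm of the hole axis, foot under 16.5 mm above the table (home: 12); lid open beyond 1.75 rad (value of joint lid above 1.75 rad and value of joint jaw below 0.018 rad and z of pin in the frame of jig below 0.0165 m and horizontal distance between pin and jig_hole below 0.006 m and angle between pin's own z axis and vertical below 0.15 rad and (contact force between the fingers and pin above 3 N or contact force between the fingers and jaw above 3 N)); the arm keeps its last pose, push and grip.
It fails at once if one of the other things on the table, or the thumb screw, is moved by more than 4 cm (distance of any of roller, carton, bushing, spanner, grease, case, rod, thumbscrew from where it was at the start of the episode above 0.04 m).
It also fails if it takes over 66 s, if anything falls off the work surface, if the arm or the gripper's body presses on something with over 40 N, if the wrist force passes 120 N, or if a joint passes its speed limit or range.

ROBOT

A 6-joint arm with a two-finger parallel gripper is mounted at the origin on the work surface. World frame = base frame: x ahead of the robot, y to its left, z up, the work surface at z = 0. Lengths are in m, angles in rad, forces in N, time in s.
With the tool pointing down it reaches from about 0.325 to 1 m from the base axis. Payload 5.1 kg.
Tool frame: the origin (TCP) lies midway between the tips of the shut fingers; the grasp point (between the pads) lies 19 mm behind it (robot.grip_depth is the z of the grasp point in the tool frame, in m); z points along the fingers, y is the direction in which the jaws open and shut (so a half turn about z gives the same grasp; the last joint's range is limited). The gripper opens to 85 mm and grips with 20 to 120 N. Pads are 22 mm wide; open, the fingers measure 114 mm over their backs; the gripper's body (76 mm by 85 mm) begins 54 mm behind the grasp point. The pads swing forward as they close: fully open they stand 13 mm farther back than shut.
Start: joints at [-1.238, 0.124, 1.65, -0, 1.367, -0.083], TCP at [0.263, -0.595, 0.209] pointing down, gripper open.
Joint ranges: [-2.61, 2.61], [-1.02, 2.33], [0.03, 2.71], [-1.35, 4.49], [0.32, 2.68], [-2.91, 2.91]. Speed limits (rad/s): [2.57, 2.57, 3.14, 3.14, 3.14, 3.14].

INTERFACE

Orientations are given as a unit quaternion [x, y, z, w].
In Python, from rig import robot gives the robot as it stands. The module is installed in compiled form; this text tells all that it offers.
- The arm moves only by the tool apply_moves, never from a script. Its argument "series" is text: rows parted by semicolons, each of 7 numbers parted by spaces: the shift along the tool's x, y, z in cm, then the turn, a rotation vector about the tool's x, y, z in rad, then the closure in counts, from 0 (fully open) to 255 (shut). A call has 1 to 20 rows; each row is the pose to reach, as a shift and turn from the pose commanded when the call began, along the tool's axes at that moment; what a row does not reach only later rows make up. A row lasts 1/12 s, in which the tool goes at most 41.7 mm and 7.16 degrees, less where a joint would pass 70% of its speed; a pose out of reach is approached as far as the arm can. A call with a gripper value outside its range is refused whole. The fingers move at their own pace and stop on an object; "grip_force" is the grip in N (left out, the last holds). Time passes only in rows, so rows that repeat a pose let the fingers close. It gives the time, the measured TCP pose, the force and the opening at its end, in the units of the state.
- robot.get_state(): the state, without advancing time (a new reading comes with each control period).
- robot.read_camera(name): name is "scene" or "top"; returns a dict with "frame" (384x512x3 uint8, blue, green, red), "camera_matrix" (3x3 intrinsics, pixels), "dist_coeffs" ([k1, k2, p1, p2, k3] as OpenCV has them; the pictures are not rectified), "position" and "attitude" of the camera in the world. Camera axes: x right, y down, z forward; pixel columns grow to the right and rows downward; lengths in m; the calibration is good to about 2 mm. A picture is of the moment at which its call begins. There is no depth.
- robot.hand_in(): hands the job in, once; it reports no verdict.
The state is a dict: "time": time; "joint_positions": joint angles; "qvel": joint speeds; "tau": joint torques, N m; "ee_pos": TCP position; "orientation": TCP orientation; "force": force on the tool from outside, world axes, zero at the start; "wrist_torque": the same for the moment, N m; "finger_gap": finger opening in m.
Only numpy, scipy, OpenCV 4.12 (cv2) and the standard library are available. Lean on these libraries where they do the work, as an engineer would, in place of code of your own. Each camera call takes 0.05 s, during which the arm holds its last target.

## Working session

There is one attempt and no reset: what is moved stays moved. The work goes in short steps, Python scripts to look and compute and a tool call to move; the robot and the scene stay as the last step left them, time stands still between calls to the robot, and variables do not carry over. Pictures are saved under pics/ and viewed, and the job is handed in when it is done.

Besides the shell and the picture viewer there is one more tool, called after "Call:" as a command line: name --argument value ..., lists and objects as JSON in quotes. apply_moves: Moves the arm, as the interface text tells. Its arguments: {"type":"object","properties":{"series":{"type":"string"},"grip_force":{"type":"number"}},"required":["series"]}

```bash
mkdir -p pics; python3 - <<'E'
from rig import robot
import cv2,pickle
s=robot.get_state();print({k:(v if not hasattr(v,'round') else v) for k,v in s.items()});print(robot.grip_depth)
for n in("scene","top"):
    c=robot.read_camera(n);pickle.dump(c,open(f'{n}0.pkl','wb'))
    print(n,c["camera_matrix"],c["dist_coeffs"],c["position"],c["attitude"])
    cv2.imwrite(f'pics/{n}0.png',cv2.resize(c["frame"],(800,600),interpolation=cv2.INTER_CUBIC))
E
```

```text
{'time': 0.0, 'joint_positions': array([-1.23760384e+00,  1.24541450e-01,  1.65170135e+00,  9.24754146e-06,
        1.36747278e+00, -8.25847725e-02]), 'qvel': array([-6.89004097e-04, -1.69502478e-04, -7.80401826e-05, -1.56376502e-05,
        7.38664868e-04, -1.39429429e-03]), 'tau': array([-1.44206824e-04, -4.23607600e+01, -3.65457273e+01, -1.80674815e-04,
        6.94114220e-03, -9.11021871e-07]), 'ee_pos': array([ 0.26230318, -0.59400002,  0.20751337]), 'orientation': array([ 9.78468513e-01,  2.06393415e-01, -1.28165797e-04, -1.05370832e-03]), 'force': array([ 0.86747838,  0.00335474, -0.36330374]), 'wrist_torque': array([0.03790981, 0.04058486, 0.02536145]), 'finger_gap': 0.08530671869293703}
-0.0187
scene [[387.70322987   0.         262.44301262]
 [  0.         387.70322987 191.83432515]
 [  0.           0.           1.        ]] [0.0377499 0.        0.        0.        0.       ] [1.38757034 0.42258786 1.17049595] [ 0.46698257  0.79837791 -0.33032596 -0.18816152]
top [[425.69609953   0.         256.67437978]
 [  0.         425.69609953 190.93753279]
 [  0.           0.           1.        ]] [-0.13253065  0.          0.          0.          0.        ] [ 0.23709004 -0.09794562  1.56935978] [-0.69742032  0.71101154 -0.05709309  0.06933877]
```

View pics/scene0.png

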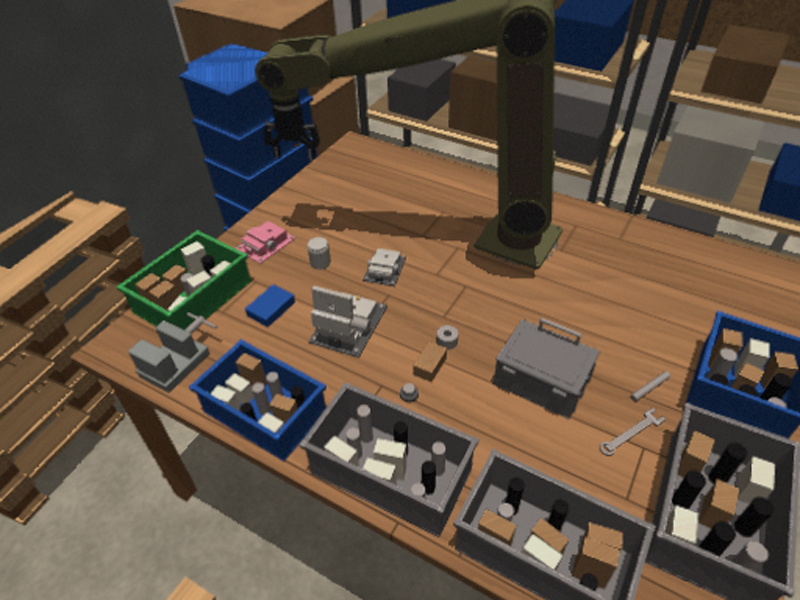

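View pics/top0.png

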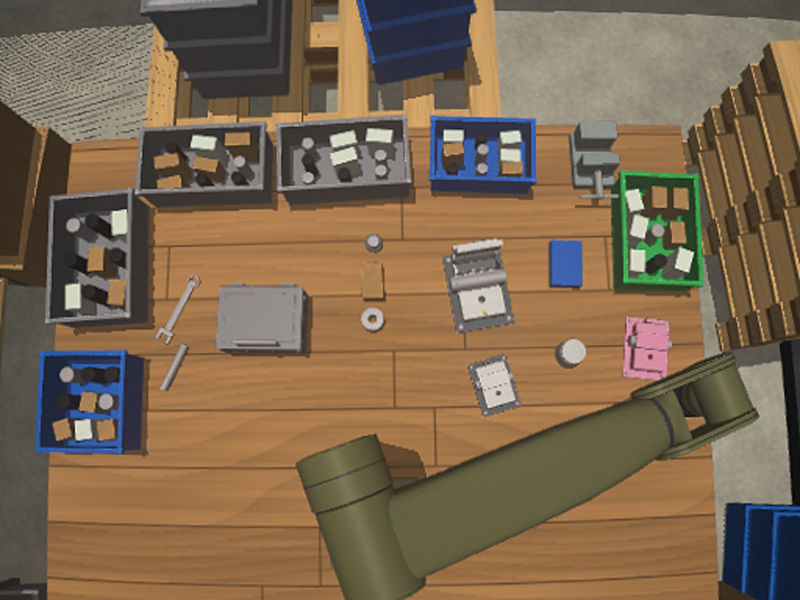

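The grey lidded box is at top-view (262,320). There are three jigs: an open grey one at (480,285), a small grey one at (493,383) and a pink one at (647,348). The large open grey one fits, since it isn't pink and is the larger of the two greys. I'll confirm that in enlarged crops.

```bash
cat > h.py <<'E'
import numpy as np,cv2,pickle
from scipy.spatial.transform import Rotation as R
def ray(c,px):
    p=cv2.undistortPoints(np.array([[px]],float),c["camera_matrix"],c["dist_coeffs"])[0,0]
    return np.array(c["position"]),R.from_quat(c["attitude"]).apply([p[0],p[1],1])
def atz(c,px,z):
    o,d=ray(c,px);return o+d*(z-o[2])/d[2]
def proj(c,P):
    r=R.from_quat(c["attitude"]).inv();P=np.atleast_2d(P).astype(float)
    q,_=cv2.projectPoints(r.apply(P-c["position"]),np.zeros(3),np.zeros(3),c["camera_matrix"],c["dist_coeffs"]);return q[:,0]
def crop(c,x0,y0,w,h,k,name,pts=None):
    im=cv2.resize(c["frame"][y0:y0+h,x0:x0+w],None,fx=k,fy=k,interpolation=cv2.INTER_CUBIC)
    if pts is not None:
        for p in pts: cv2.circle(im,(int((p[0]-x0+.5)*k),int((p[1]-y0+.5)*k)),3,(0,0,255),-1)
    for i in range(0,w,10): cv2.putText(im,str(x0+i),(i*k,10),0,.33,(0,255,255),1);cv2.line(im,(i*k,12),(i*k,18),(0,255,255),1)
    for i in range(10,h,10): cv2.putText(im,str(y0+i),(0,i*k+4),0,.33,(0,255,255),1)
    cv2.imwrite('pics/'+name+'.png',im)
def ld(n): return pickle.load(open(n+'.pkl','rb'))
E
python3 - <<'E'
from h import *
t=ld('top0');s=ld('scene0')
crop(t,130,170,75,65,10,'tbox');crop(t,275,145,65,60,10,'tjig')
crop(s,310,195,80,70,10,'sbox');crop(s,190,175,65,58,10,'sjig')
a=cv2.imread('pics/tbox.png')
E
```

```text
(no output)
```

View pics/tbox.png

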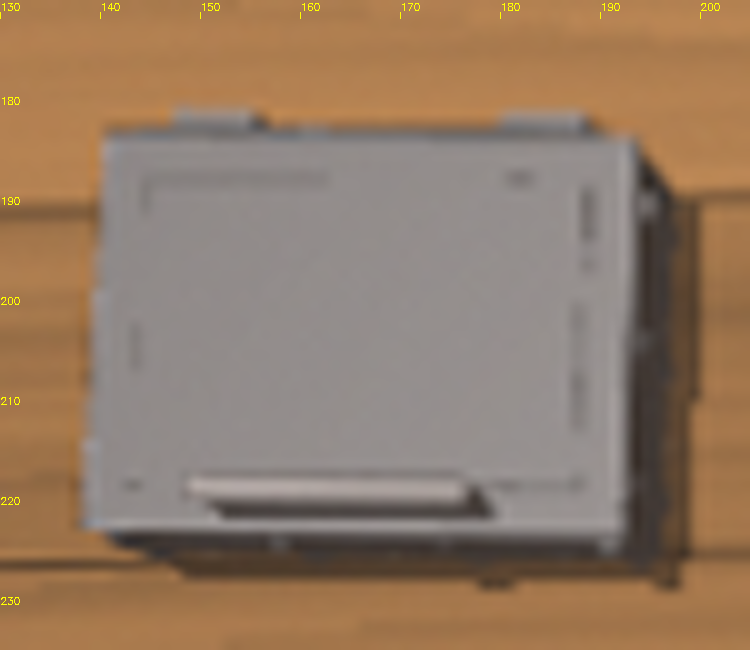

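View pics/tjig.png

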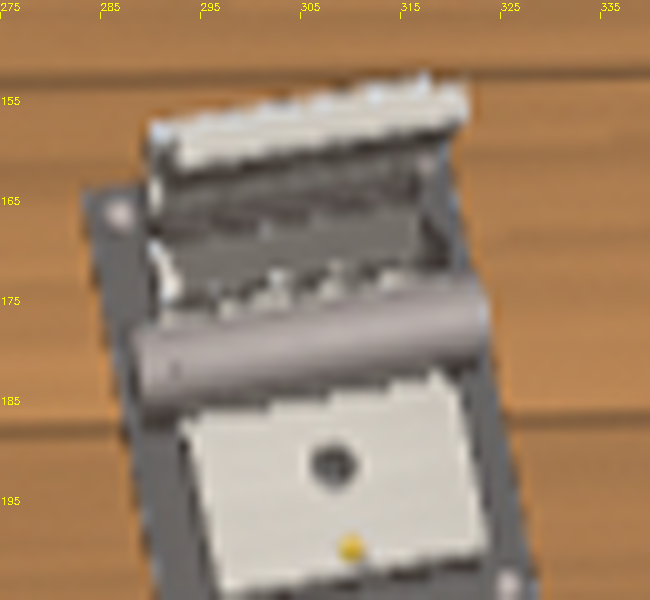

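View pics/sbox.png

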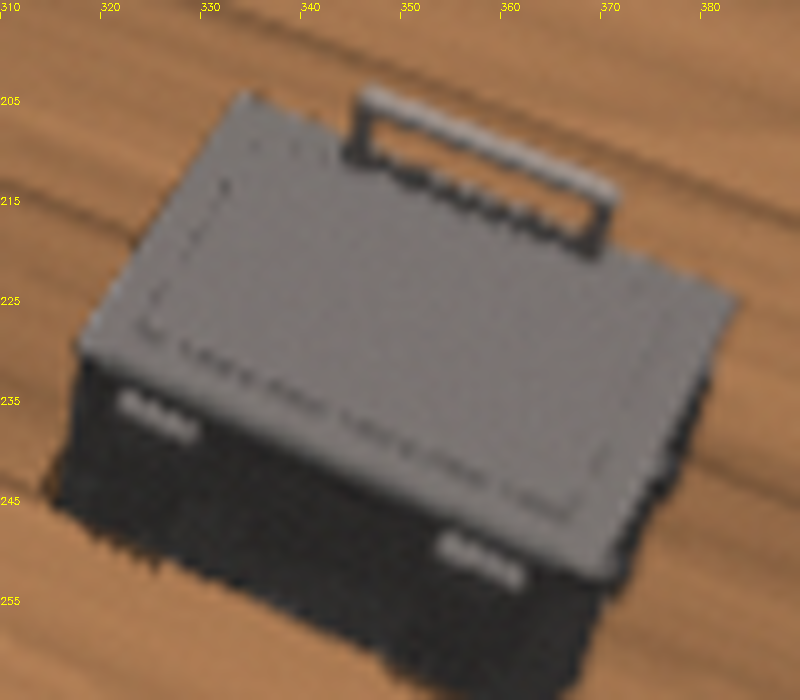

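View pics/sjig.png

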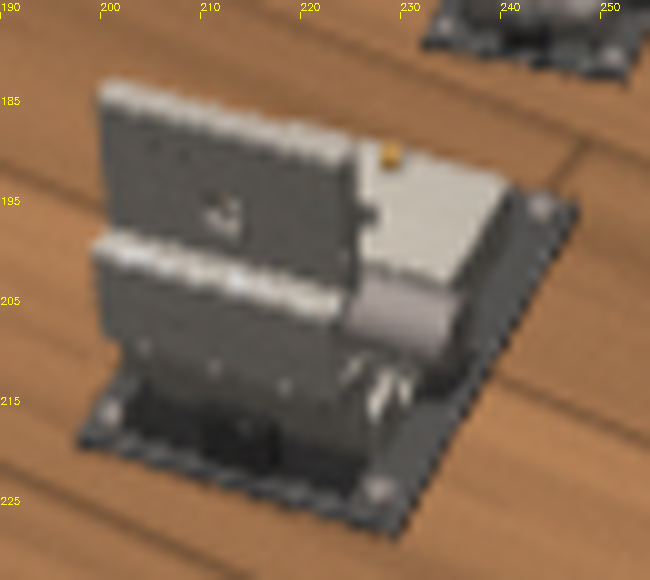

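```bash
cat > fit.py <<'E'
from h import *
from scipy.optimize import least_squares
t=ld('top0');s=ld('scene0')
def fit(loc,obs_t,obs_s,x0,pt=None):
    # loc: dict name->local xyz ; obs: name->px
    def W(x,p):
        return np.array([x[0],x[1],0])+R.from_euler('z',x[2]).apply(p)
    def f(x):
        r=[]
        for c,o in((t,obs_t),(s,obs_s)):
            for k,v in o.items(): r+=list(proj(c,W(x,loc(k,x)))[0]-(np.array(v)-0.5*0.0))
        return np.array(r)
    return least_squares(f,x0,loss='soft_l1'),f
# crop mapping: crop px p -> image p/10 + x0 - 0.5
def T(x0,y0,d): return {k:(x0+a/10-.5,y0+b/10-.5) for k,(a,b) in d.items()}
L={'rl':(.070,.095,.098),'rr':(.070,-.095,.098),'fr':(-.072,-.095,.098),'fl':(-.072,.095,.098),
 'hl':(-.060,.045,.132),'hr':(-.060,-.045,.132)}
ot=T(130,170,{'rl':(104,136),'rr':(632,140),'fr':(618,532),'fl':(85,524),'hl':(186,486),'hr':(468,490)})
os_=T(310,195,{'rr':(85,352),'rl':(605,575),'fl':(738,302),'fr':(240,95),'hr':(365,95),'hl':(612,197)})
r,f=fit(lambda k,x:L[k],ot,os_,[.55,.25,0]);print('box',r.x,np.round(f(r.x).reshape(-1,2),1).tolist())
# jig
J={'hole':(-.03,0,.036),'lfl':(-.070,.05,.036),'lfr':(-.070,-.05,.036),'prl':(.095,.07,.004),'prr':(.095,-.07,.004),'pfr':(-.095,-.07,.004)}
def loc(k,x):
    if k[0]!='e': return J[k]
    th=x[3];y=.05 if k[1]=='l' else -.05
    off={'i':0,'o':.012}[k[2]]
    # jaw: shut direction -x from hinge (.07,.036); outward normal +z
    d=np.array([-np.cos(th),np.sin(th)]);n=np.array([np.sin(th),np.cos(th)])
    q=np.array([.07,.036])+.140*d+off*n
    return (q[0],y,q[1])
ot=T(275,145,{'hole':(333,465),'lfl':(225,592),'lfr':(488,550),'prl':(83,190),'eli':(180,163),'eri':(467,118),'elo':(150,123)})
os_=T(190,175,{'lfr':(358+0,140),'lfl':(510,183),'prr':(80,440),'prl':(395,535),'ero':(100,98),'elo':(352,158),'eri':(105,80),'eli':(357,142)})
os_.pop('lfr')
r,f=fit(loc,ot,os_,[.55,-.2,.15,1.5]);print('jig',r.x,list(ot)+list(os_),np.round(f(r.x).reshape(-1,2),1).tolist())
E
python3 fit.py
```

```text
box [ 0.46906197  0.25078168 -0.02384118] [[-0.3, -0.1], [-0.7, -0.4], [-0.6, 0.3], [-0.5, 0.6], [0.8, 0.0], [-1.6, -0.1], [-0.6, -0.4], [-1.0, -0.2], [-0.4, -0.9], [0.1, -0.0], [0.1, 0.8], [-0.7, 0.1]]
jig [ 0.54010844 -0.25495164  0.16062857  1.47962137] ['hole', 'lfl', 'lfr', 'prl', 'eli', 'eri', 'elo', 'lfl', 'prr', 'prl', 'ero', 'elo', 'eri', 'eli'] [[-0.3, 0.1], [-0.8, 0.4], [-0.2, -0.3], [-0.8, 0.4], [-0.6, 0.5], [-0.3, -0.2], [1.7, 1.0], [-0.2, -0.4], [-0.9, 0.1], [0.0, -0.1], [-0.8, 0.0], [-1.2, 0.6], [0.2, -0.1], [-0.3, 0.2]]
```

Box, jig and jaw angle (about 1.48) all fit to within about 1 px. Next I work out the move to above the lid handle.

```bash
cat > mv.py <<'E'
import sys;from h import *;from rig import robot
def rel(x,y,z,a):
    s=robot.get_state();q=R.from_quat(s["orientation"])
    T=R.from_euler('z',a)*R.from_euler('x',np.pi)
    d=q.inv().apply(np.array([x,y,z])-s["ee_pos"])*100
    return np.round(d,2),np.round((q.inv()*T).as_rotvec(),3)
if __name__=='__main__':
    s=robot.get_state();print(round(s['time'],2),s['ee_pos'].round(4),s['force'].round(1),round(s['finger_gap'],4),s['joint_positions'].round(2))
    v=list(map(float,sys.argv[1:]))
    for i in range(0,len(v),4): print(v[i:i+4],*rel(*v[i:i+4]))
E
python3 mv.py .409 .2522 .205 1.547
```

```text
0.1 [ 0.2623 -0.5941  0.2076] [-0.4 -0.7 -0.1] 0.0856 [-1.24  0.12  1.65 -0.    1.37 -0.08]
[0.409, 0.2522, 0.205, 1.547] [ 47.6  -71.49   0.41] [-2.000e-03 -1.000e-03 -1.131e+00]
```

Call:
apply_moves --series "4 -6 0.2 0 0 -0.1 0;8 -12 0.2 0 0 -0.2 0;12 -18 0.2 0 0 -0.3 0;16 -24 0.2 0 0 -0.4 0;20 -30 0.2 0 0 -0.5 0;24 -36 0.2 0 0 -0.6 0;28 -42 0.2 0 0 -0.7 0;32 -48 0.2 0 0 -0.8 0;36 -54 0.3 0 0 -0.9 0;40 -60 0.4 0 0 -1 0;44 -66 0.4 0 0 -1.1 0;47.6 -71.5 0.4 0 0 -1.13 0;47.6 -71.5 0.4 0 0 -1.13 0;47.6 -71.5 0.4 0 0 -1.13 0;47.6 -71.5 0.4 0 0 -1.13 0;47.6 -71.5 0.4 0 0 -1.13 0;47.6 -71.5 0.4 0 0 -1.13 0;47.6 -71.5 0.4 0 0 -1.13 0;47.6 -71.5 0.4 0 0 -1.13 0;47.6 -71.5 0.4 0 0 -1.13 0"

```text
time: 1.77
ee_pos: [0.4042, 0.2288, 0.2046]
orientation: [0.716, 0.699, -0.0, 0.0]
force: [0.9, -0.3, -0.1]
finger_gap: 0.0856
```

```bash
python3 mv.py .409 .2522 .114 1.547
```

```text
1.77 [0.4042 0.2288 0.2046] [ 0.9 -0.3 -0.1] 0.0856 [ 0.4  -0.3   2.05 -0.    1.39  0.42]
[0.409, 0.2522, 0.114, 1.547] [2.35 0.42 9.06] [ 0.  0. -0.]
```

Call:
apply_moves --series "0 0 0 0 0 0 0;0 0 0 0 0 0 0"

```text
time: 1.93
ee_pos: [0.4041, 0.2281, 0.204]
orientation: [0.714, 0.7, -0.001, -0.0]
force: [-0.2, -0.1, 0.1]
finger_gap: 0.0854
```

```bash
python3 mv.py .409 .2522 .114 1.547
```

```text
1.93 [0.4041 0.2281 0.204 ] [-0.2 -0.1  0.1] 0.0854 [ 0.4  -0.3   2.05 -0.    1.39  0.42]
[0.409, 0.2522, 0.114, 1.547] [2.43 0.46 9.  ] [-0.002  0.001  0.003]
```

Call:
apply_moves --series "2.4 0.5 2 0 0 0 0;2.4 0.5 5 0 0 0 0;2.4 0.5 8 0 0 0 0;2.4 0.5 9 0 0 0 0;2.4 0.5 9 0 0 0 0;2.4 0.5 9 0 0 0 255;2.4 0.5 9 0 0 0 255;2.4 0.5 9 0 0 0 255;2.4 0.5 9 0 0 0 255;2.4 0.5 9 0 0 0 255;2.4 0.5 9 0 0 0 255;2.4 0.5 9 0 0 0 255;2.4 0.5 9 0 0 0 255" --grip_force 40

```text
time: 3.02
ee_pos: [0.4104, 0.2504, 0.1151]
orientation: [0.716, 0.698, 0.0, 0.0]
force: [-0.5, -0.1, 0.4]
finger_gap: 0.0
```

```bash
cat > look.py <<'E'
import sys;from h import *;from rig import robot
n=sys.argv[1]
for cam in("scene","top"):
    c=robot.read_camera(cam);pickle.dump(c,open(f'{cam}{n}.pkl','wb'))
    cv2.imwrite(f'pics/{cam}{n}.png',cv2.resize(c["frame"],(800,600),interpolation=cv2.INTER_CUBIC))
E
python3 look.py 1;python3 mv.py
```

```text
3.12 [0.4104 0.2504 0.115 ] [0.1 0.8 0.9] 0.0001 [ 0.44 -0.18  2.11  0.    1.21  0.46]
```

View pics/scene1.png

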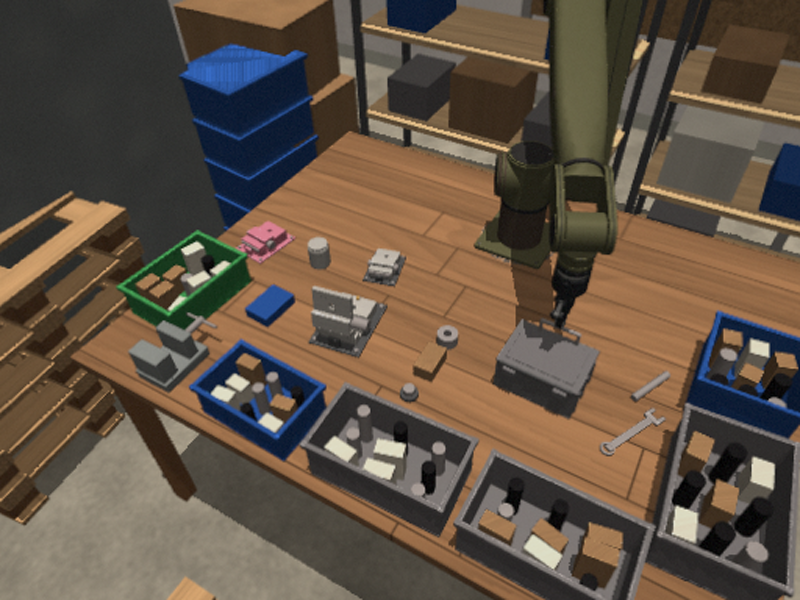

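```bash
python3 - <<'E'
from h import *
s=ld('scene1');t=ld('top1')
crop(s,330,160,70,60,11,'s1c',proj(s,[[.409,.2072,.132],[.409,.2972,.132],[.4104,.2504,.115]]))
crop(t,130,160,75,70,10,'t1c')
E
```

```text
(no output)
```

View pics/s1c.png

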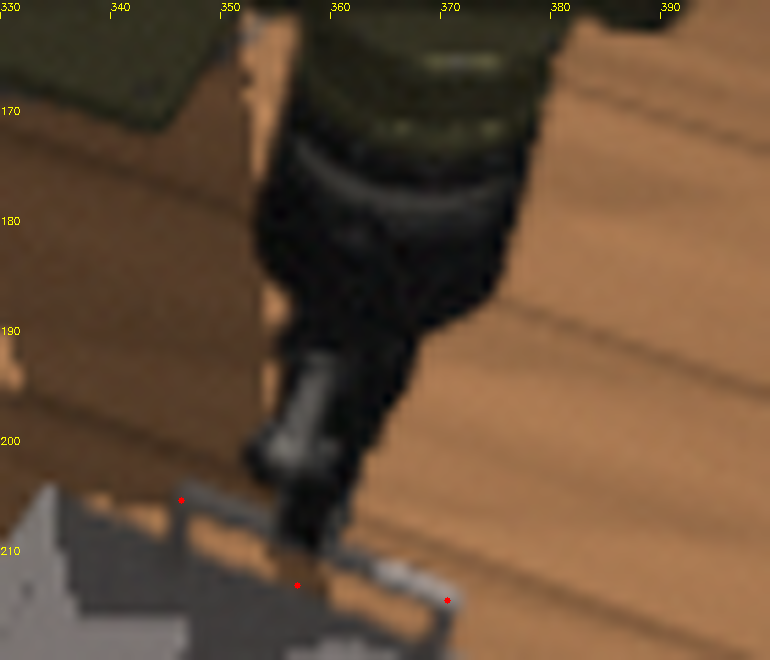

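View pics/t1c.png

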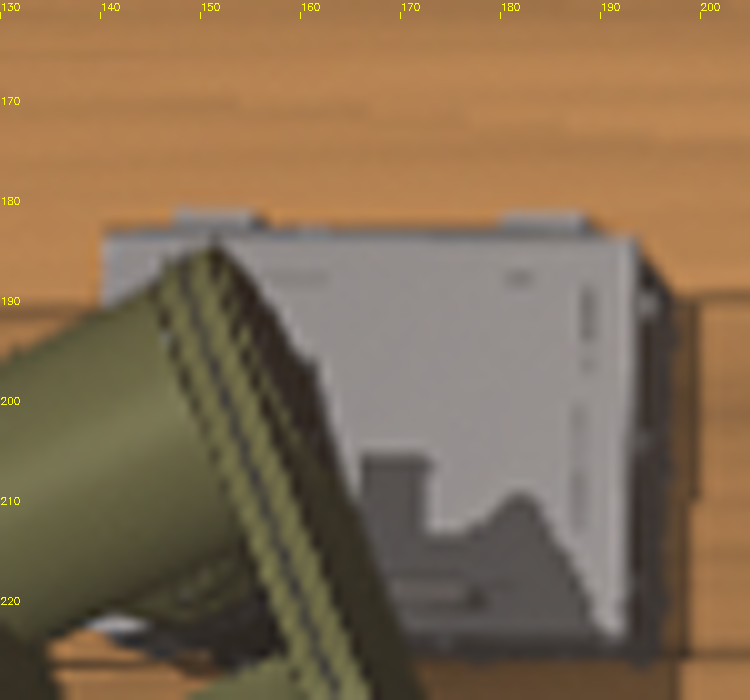

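Call:
apply_moves --series "0 0 -1 0 0 0 255;0 0 -2 0 0 0 255;0 0.3 -3 0 0 0 255;0 0.5 -4 0 0 0 255;0 0.5 -4 0 0 0 255"

```text
time: 3.53
ee_pos: [0.4177, 0.251, 0.1587]
orientation: [0.716, 0.698, 0.003, 0.001]
force: [0.0, 0.4, -0.1]
finger_gap: -0.0003
```

```bash
python3 look.py 2;python3 mv.py;python3 - <<'E'
from h import *
s=ld('scene2');t=ld('top2')
crop(s,310,140,90,75,8,'s2c')
E
```

```text
3.63 [0.4161 0.2504 0.156 ] [ 0.6 -0.4 -0.2] -0.0001 [ 0.43 -0.21  2.06  0.    1.29  0.46]
```

View pics/s2c.png

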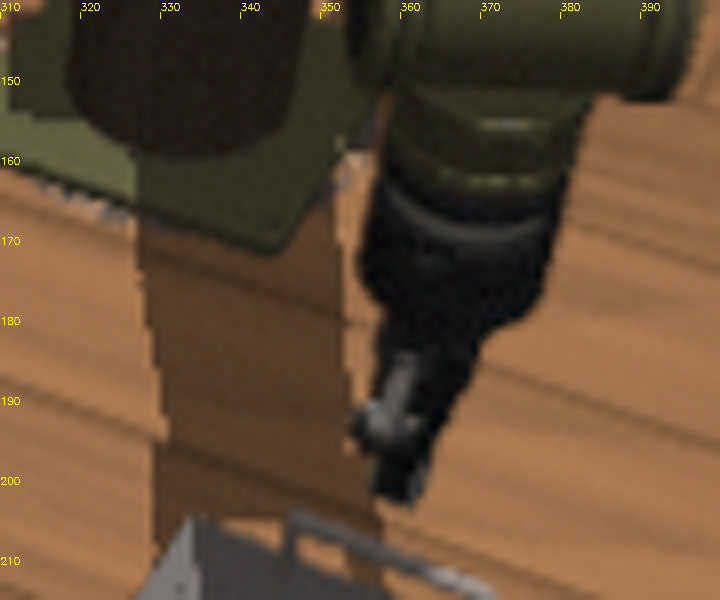

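```bash
python3 - <<'E'
from h import *
s=ld('scene2')
print(proj(s,[[.4161,.2504,.156],[.4161,.2504,.166],[.426,.2504,.156]]))
s=ld('scene1');print(proj(s,[[.4104,.2504,.115],[.4104,.2504,.125],[.4,.2504,.115],[.42,.2504,.115]]))
for n in ('scene0','scene1'):
    t=ld(n);print(proj(t,[[.409,.2072,.132],[.409,.2972,.132]]))
E
```

```text
[[357.89940847 206.05143851]
 [358.37412764 204.12552908]
 [356.9300311  207.8617951 ]]
[[356.55241355 212.71095354]
 [357.00858181 210.86374802]
 [357.54392958 210.83989175]
 [355.62944404 214.45306164]]
[[346.03825351 204.99588113]
 [370.15292894 214.09068516]]
[[346.03825351 204.99588113]
 [370.15292894 214.09068516]]
```

```bash
python3 - <<'E'
from h import *
s=ld('scene0')
P=np.array([[.2623,-.5940,.2075],[.2623,-.5940,.2205]])
y=np.array([np.sin(.4157),-np.cos(.4157),0])*.0427
pts=np.vstack([P,P[1]+y,P[1]-y])
print(proj(s,pts))
crop(s,150,55,65,55,11,'s0g',proj(s,pts))
E
```

```text
[[189.99214781 107.77718579]
 [189.5698034  105.24541341]
 [180.07593891 104.74505582]
 [199.08934168 105.7434317 ]]
```

View pics/s0g.png

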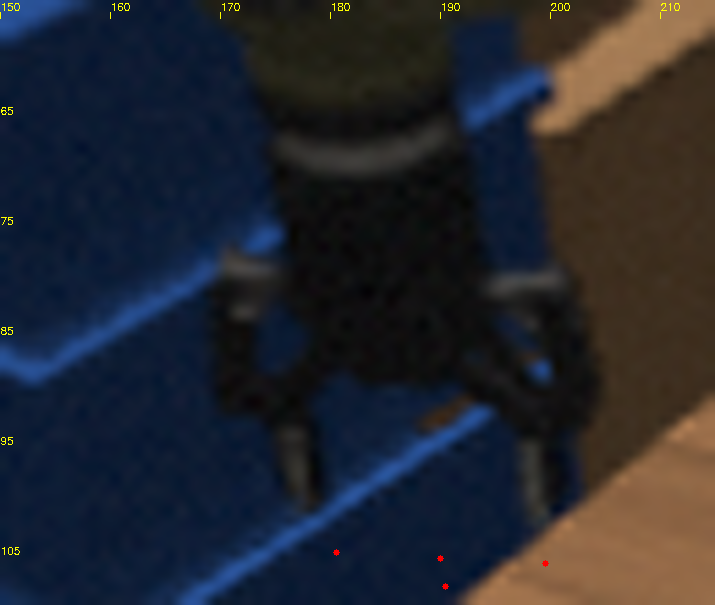

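```bash
python3 - <<'E'
from h import *
s=ld('scene0')
for p in ([.2623,-.5940,.2205],[.4161,.2504,.156]):
    p=np.array(p);b=proj(s,p)[0]
    print(b,[(proj(s,p+np.eye(3)[i]*.01)[0]-b).round(2).tolist() for i in range(3)])
t=ld('top2');print(proj(t,[.4161,.2504,.156]))
crop(t,130,160,75,70,10,'t2c');crop(ld('scene2'),335,160,40,50,14,'s2d',proj(s,[[.4161,.2504,.156],[.4161,.2504,.21]]))
E
```

```text
[189.5698034  105.24541341] [[-1.38, 1.1], [1.83, 0.61], [-0.33, -1.97]]
[357.89940847 206.05143851] [[-0.98, 1.83], [2.73, 1.02], [0.47, -1.93]]
[[160.61369826 215.3644906 ]]
```

View pics/s2d.png

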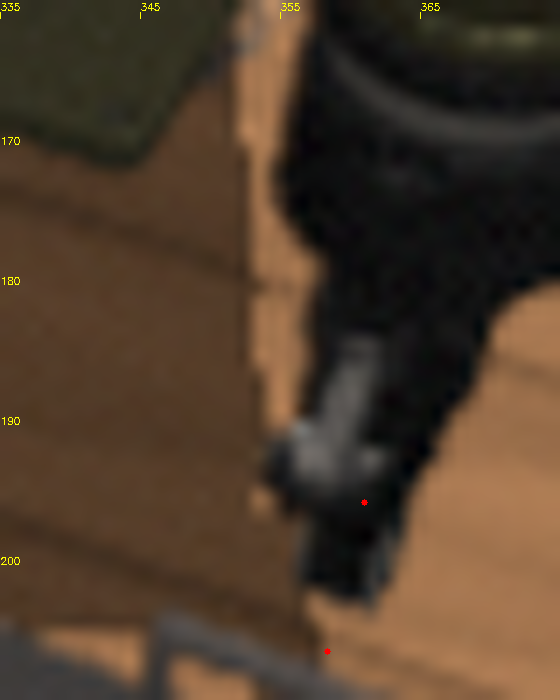

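View pics/t2c.png

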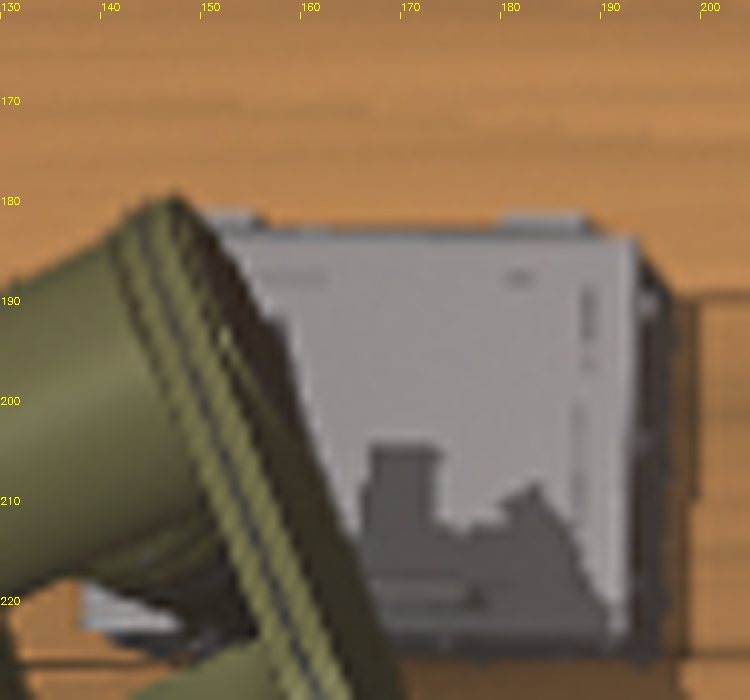

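The fingers shut above the bar: the gap reads 0 and the lid didn't move. In the images the finger tips sit about 17 mm above the reported TCP. I'll open and go about 20 mm deeper, which is still clear of the lid.

```bash
python3 mv.py .409 .2522 .098 1.547
```

```text
3.63 [0.4161 0.2504 0.156 ] [ 0.6 -0.4 -0.2] -0.0001 [ 0.43 -0.21  2.06  0.    1.29  0.46]
[0.409, 0.2522, 0.098, 1.547] [ 0.15 -0.72  5.8 ] [ 0.002 -0.001 -0.001]
```

Call:
apply_moves --series "0.2 -0.7 -2 0 0 0 0;0.2 -0.7 -2 0 0 0 0;0.2 -0.7 -2 0 0 0 0;0.2 -0.7 -2 0 0 0 0;0.2 -0.7 -2 0 0 0 0;0.2 -0.7 0 0 0 0 0;0.2 -0.7 2.5 0 0 0 0;0.2 -0.7 4 0 0 0 0;0.2 -0.7 5 0 0 0 0;0.2 -0.7 5.8 0 0 0 0;0.2 -0.7 5.8 0 0 0 0;0.2 -0.7 5.8 0 0 0 0"

```text
time: 4.63
ee_pos: [0.4086, 0.2524, 0.0969]
orientation: [0.716, 0.698, -0.0, -0.0]
force: [0.2, -0.2, 0.4]
finger_gap: 0.0854
```

Call:
apply_moves --series "0 0 0 0 0 0 255;0 0 0 0 0 0 255;0 0 0 0 0 0 255;0 0 0 0 0 0 255;0 0 0 0 0 0 255;0 0 0 0 0 0 255;0 0 0 0 0 0 255"

```text
time: 5.22
ee_pos: [0.4077, 0.2525, 0.0972]
orientation: [0.716, 0.698, -0.001, -0.001]
force: [-4.9, -0.5, 4.1]
finger_gap: 0.0083
```

```bash
python3 - <<'E'
import numpy as np
for t in np.arange(0,1.86,.05): 
    f=lambda t:np.array([-13*np.cos(t)+4*np.sin(t),13*np.sin(t)+4*np.cos(t)])
    d=f(t)-f(0);print(round(t,2),'0 %.1f %.1f'%(d[0],-d[1]))
E
```

```text
0.0 0 0.0 -0.0
0.05 0 0.2 -0.6
0.1 0 0.5 -1.3
0.15 0 0.7 -1.9
0.2 0 1.1 -2.5
0.25 0 1.4 -3.1
0.3 0 1.8 -3.7
0.35 0 2.2 -4.2
0.4 0 2.6 -4.7
0.45 0 3.0 -5.3
0.5 0 3.5 -5.7
0.55 0 4.0 -6.2
0.6 0 4.5 -6.6
0.65 0 5.1 -7.1
0.7 0 5.6 -7.4
0.75 0 6.2 -7.8
0.8 0 6.8 -8.1
0.85 0 7.4 -8.4
0.9 0 8.1 -8.7
0.95 0 8.7 -8.9
1.0 0 9.3 -9.1
1.05 0 10.0 -9.3
1.1 0 10.7 -9.4
1.15 0 11.3 -9.5
1.2 0 12.0 -9.6
1.25 0 12.7 -9.6
1.3 0 13.4 -9.6
1.35 0 14.1 -9.6
1.4 0 14.7 -9.5
1.45 0 15.4 -9.4
1.5 0 16.1 -9.3
1.55 0 16.7 -9.1
1.6 0 17.4 -8.9
1.65 0 18.0 -8.6
1.7 0 18.6 -8.4
1.75 0 19.3 -8.1
1.8 0 19.8 -7.8
1.85 0 20.4 -7.4
```

Call:
apply_moves --series "0 0.2 -0.6 0 0 0 255;0 0.5 -1.3 0 0 0 255;0 0.7 -1.9 0 0 0 255;0 1.1 -2.5 0 0 0 255;0 1.4 -3.1 0 0 0 255;0 1.8 -3.7 0 0 0 255;0 2.2 -4.2 0 0 0 255;0 2.6 -4.7 0 0 0 255;0 3 -5.3 0 0 0 255;0 3.5 -5.7 0 0 0 255"

```text
time: 6.05
ee_pos: [0.4414, 0.2513, 0.1554]
orientation: [0.716, 0.698, -0.003, -0.002]
force: [-16.4, -2.0, 11.4]
finger_gap: 0.0084
```

```bash
python3 - <<'E'
import numpy as np
for t in np.arange(.5,1.86,.05): 
    f=lambda t,k:np.array([-13*np.cos(t)+4*np.sin(t),13*np.sin(t)+4*np.cos(t)])*(1+k/13.6)
    d=f(t,.18)-f(.5,0);print(round(t,2),'0 %.1f %.1f 0 0 0 255;'%(d[0],-d[1]))
E
```

```text
0.5 0 -0.1 -0.1 0 0 0 255;
0.55 0 0.4 -0.6 0 0 0 255;
0.6 0 0.9 -1.0 0 0 0 255;
0.65 0 1.5 -1.5 0 0 0 255;
0.7 0 2.0 -1.8 0 0 0 255;
0.75 0 2.6 -2.2 0 0 0 255;
0.8 0 3.2 -2.5 0 0 0 255;
0.85 0 3.8 -2.8 0 0 0 255;
0.9 0 4.5 -3.1 0 0 0 255;
0.95 0 5.1 -3.3 0 0 0 255;
1.0 0 5.8 -3.5 0 0 0 255;
1.05 0 6.5 -3.7 0 0 0 255;
1.1 0 7.1 -3.8 0 0 0 255;
1.15 0 7.8 -3.9 0 0 0 255;
1.2 0 8.5 -4.0 0 0 0 255;
1.25 0 9.2 -4.0 0 0 0 255;
1.3 0 9.9 -4.0 0 0 0 255;
1.35 0 10.6 -4.0 0 0 0 255;
1.4 0 11.2 -3.9 0 0 0 255;
1.45 0 11.9 -3.8 0 0 0 255;
1.5 0 12.6 -3.7 0 0 0 255;
1.55 0 13.3 -3.5 0 0 0 255;
1.6 0 13.9 -3.3 0 0 0 255;
1.65 0 14.6 -3.1 0 0 0 255;
1.7 0 15.2 -2.8 0 0 0 255;
1.75 0 15.8 -2.5 0 0 0 255;
1.8 0 16.4 -2.2 0 0 0 255;
1.85 0 17.0 -1.8 0 0 0 255;
```

Call:
apply_moves --series "0 0.4 -0.6 0 0 0 255;0 0.9 -1 0 0 0 255;0 1.5 -1.5 0 0 0 255;0 2 -1.8 0 0 0 255;0 2.6 -2.2 0 0 0 255;0 3.2 -2.5 0 0 0 255;0 3.8 -2.8 0 0 0 255;0 4.5 -3.1 0 0 0 255;0 5.1 -3.3 0 0 0 255;0 5.8 -3.5 0 0 0 255"

```text
time: 6.88
ee_pos: [0.5026, 0.2495, 0.1917]
orientation: [0.716, 0.698, 0.0, 0.001]
force: [0.3, -2.6, -2.1]
finger_gap: 0.008
```

```bash
python3 look.py 3
```

```text
(no output)
```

View pics/scene3.png

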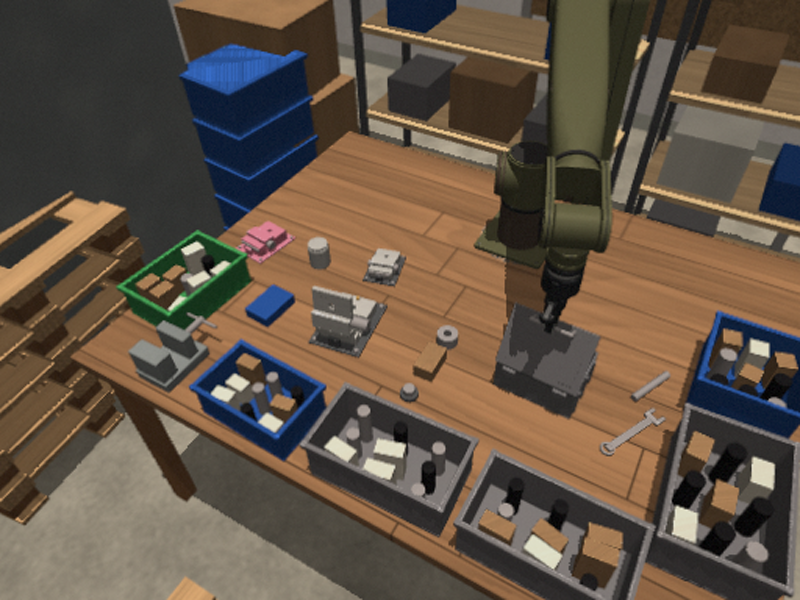

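The lid is rising with the bar and the forces are small. I'll swing on to about 1.8.

Call:
apply_moves --series "0 0.7 -0.2 0 0 0 255;0 1.3 -0.3 0 0 0 255;0 2 -0.4 0 0 0 255;0 2.7 -0.5 0 0 0 255;0 3.4 -0.5 0 0 0 255;0 4.1 -0.5 0 0 0 255;0 4.8 -0.5 0 0 0 255;0 5.4 -0.4 0 0 0 255;0 6.1 -0.3 0 0 0 255;0 6.8 -0.2 0 0 0 255;0 7.5 0 0 0 0 255;0 8.1 0.2 0 0 0 255;0 8.8 0.4 0 0 0 255;0 9.4 0.7 0 0 0 255;0 10 1 0 0 0 255;0 10.6 1.3 0 0 0 255;0 10.6 1.3 0 0 0 255"

```text
time: 8.4
ee_pos: [0.6085, 0.2464, 0.1747]
orientation: [0.716, 0.698, -0.001, 0.001]
force: [-0.8, -5.3, 1.4]
finger_gap: 0.0083
```

```bash
python3 look.py 4; python3 -c "
from h import *
crop(ld('scene4'),300,150,95,75,8,'s4c')"
```

```text
(no output)
```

View pics/s4c.png

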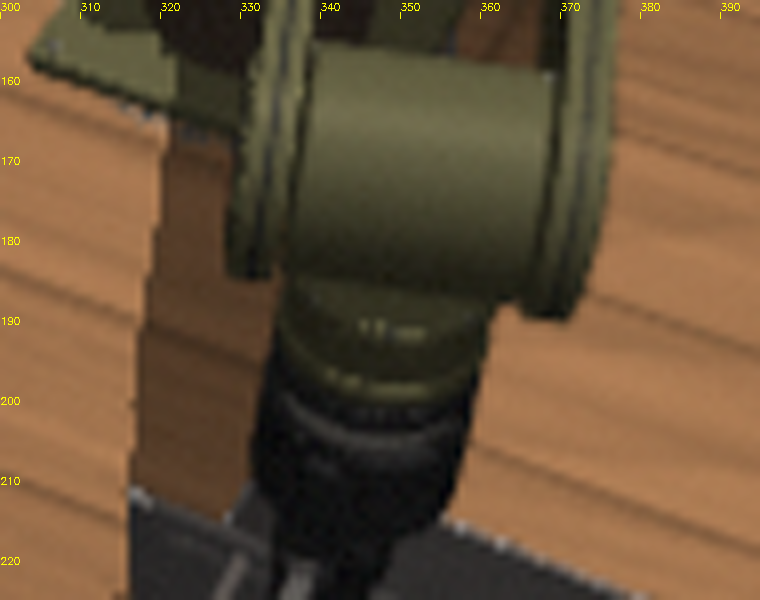

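Call:
apply_moves --series "0 0.3 0.2 0 0 0 255;0 0.5 0.4 0 0 0 200;0 0.5 0.4 0 0 0 200;0 0.5 0.4 0 0 0 200;0 0.5 0.4 0 0 0 200;0 0.5 -1 0 0 0 200;0 0.5 -3 0 0 0 200"

```text
time: 9.08
ee_pos: [0.6109, 0.2472, 0.2043]
orientation: [0.716, 0.698, -0.002, -0.001]
force: [0.8, -0.5, 0.9]
finger_gap: 0.0181
```

```bash
python3 mv.py .611 .247 .34 1.547  .673 -.2334 .34 1.731
```

```text
9.08 [0.6109 0.2472 0.2043] [ 0.8 -0.5  0.9] 0.0181 [0.3  0.15 1.63 0.   1.37 0.33]
[0.611, 0.247, 0.34, 1.547] [ -0.04  -0.05 -13.57] [-0.004  0.001 -0.001]
[0.673, -0.2334, 0.34, 1.731] [-47.91   7.33 -13.55] [-0.004  0.001 -0.185]
```

Call:
apply_moves --series "0 0 -3 0 0 0 200;0 0 -6 0 0 0 200;0 0 -9 0 0 0 220;0 0 -12 0 0 0 255;0 0 -13.5 0 0 0 255;-4 0.5 -13.5 0 0 -0.02 255;-8 1 -13.5 0 0 -0.04 255;-12 2 -13.5 0 0 -0.06 255;-16 2.5 -13.5 0 0 -0.08 255;-20 3 -13.5 0 0 -0.1 255;-24 4 -13.5 0 0 -0.12 255;-28 4.5 -13.5 0 0 -0.14 255;-32 5 -13.5 0 0 -0.15 255;-36 5.5 -13.5 0 0 -0.16 255;-40 6 -13.5 0 0 -0.17 255;-44 6.7 -13.5 0 0 -0.18 255;-48 7.3 -13.5 0 0 -0.185 255;-48 7.3 -13.5 0 0 -0.185 255;-48 7.3 -13.5 0 0 -0.185 255"

```text
time: 10.67
ee_pos: [0.673, -0.2364, 0.34]
orientation: [0.65, 0.76, -0.0, -0.001]
force: [0.2, 0.3, -0.1]
finger_gap: -0.0002
```

```bash
python3 look.py 5; python3 -c "
from h import *
s=ld('scene5');crop(s,300,150,95,75,8,'s5c');crop(ld('top5'),130,150,80,75,8,'t5c')"; python3 mv.py .673 -.2334 .13 1.731
```

```text
10.77 [ 0.6733 -0.2337  0.3408] [0.5 0.6 1.1] 0.0001 [-0.41  0.22  1.33  0.    1.6  -0.57]
[0.673, -0.2334, 0.13, 1.731] [ 2.000e-02 -2.000e-02  2.108e+01] [-0.    -0.001  0.   ]
```

View pics/scene5.png

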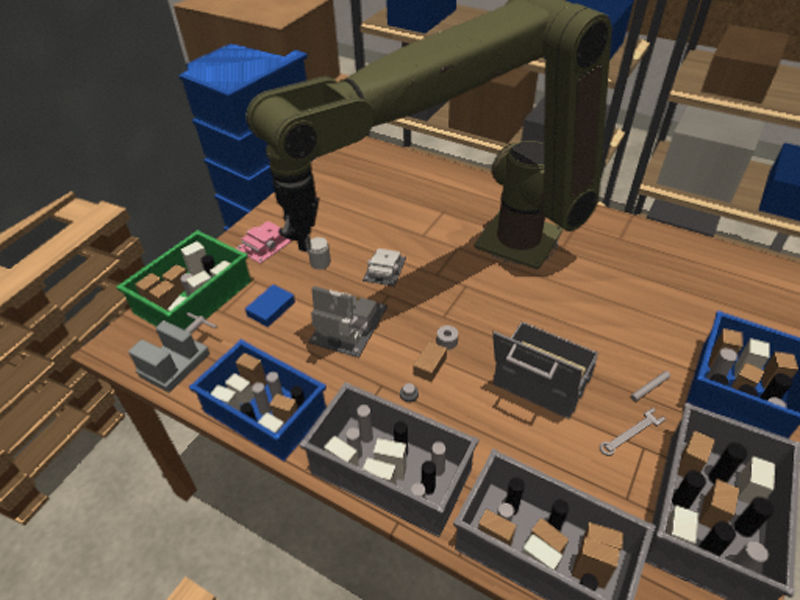

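View pics/t5c.png

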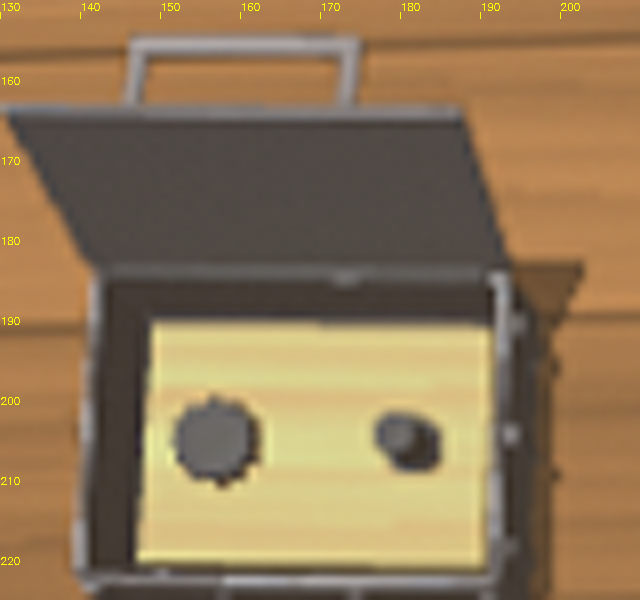

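View pics/s5c.png

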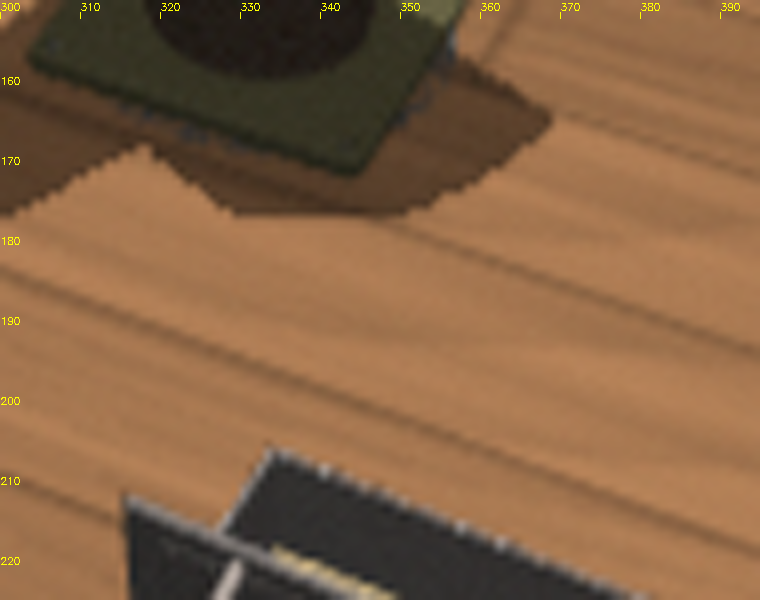

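The lid is fully back. In the top view, the wide-headed thumb screw is at (156.5,204.5) and the slim-gripped pin at (179,204). Next, down behind the jig's upper half.

Call:
apply_moves --series "0 0 4 0 0 0 255;0 0 8 0 0 0 255;0 0 12 0 0 0 255;0 0 15 0 0 0 255;0 0 18 0 0 0 255;0 0 20 0 0 0 255;0 0 21 0 0 0 255;0 0 21 0 0 0 255"

```text
time: 11.43
ee_pos: [0.6719, -0.2319, 0.1278]
orientation: [0.648, 0.762, -0.001, -0.003]
force: [-1.0, 0.4, -0.5]
finger_gap: -0.0003
```

```bash
python3 look.py 6; python3 -c "
from h import *
s=ld('scene6');crop(s,170,120,95,105,7,'s6c')"; python3 mv.py
```

```text
11.53 [ 0.6742 -0.2336  0.1324] [ 0.6 -0.3  0.5] 0.0001 [-0.41  0.31  1.56  0.    1.27 -0.57]
```

View pics/s6c.png

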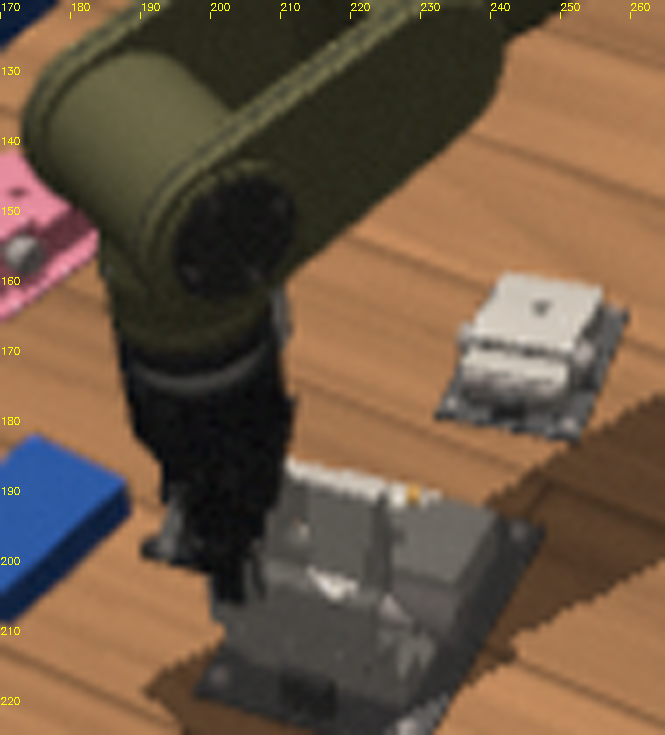

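```bash
python3 - <<'E'
from h import *
s=ld('scene6');p=np.array([.673,-.2334,.131]);b=proj(s,p)[0]
print(b,[(proj(s,p+np.eye(3)[i]*.01)[0]-b).round(2).tolist() for i in range(3)])
crop(s,185,165,40,50,12,'s6d')
for n in('scene0','scene2','scene6'):
  pass
E
```

```text
[204.44083909 208.47280393] [[-1.62, 1.8], [2.27, 1.0], [-0.32, -1.87]]
```

View pics/s6d.png

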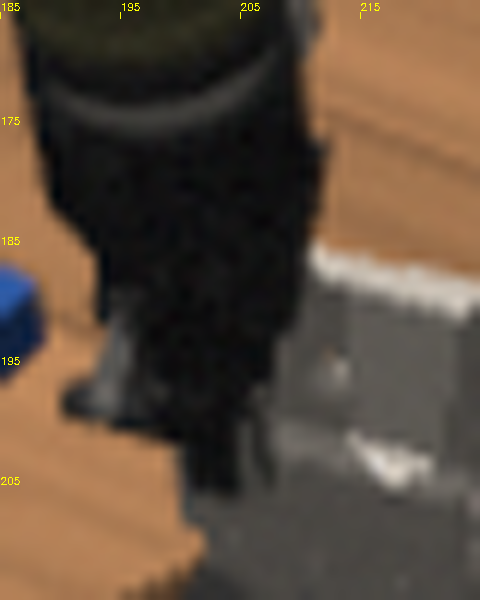

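Call:
apply_moves --series "0 -1 0 0 0 0 255;0 -2 0 0 0 0 255;0 -3 0 0 0 0 255;0 -4 0 0 0 0 255;0 -5 0 0 0 0 255;0 -6 0 0 0 0 255;0 -7 0 0 0 0 255;0 -8 0 0 0 0 255;0 -9 0 0 0 0 255;0 -10 0.3 0 0 0 255;0 -11 0.6 0 0 0 255;0 -12 0.9 0 0 0 255;0 -13 1.2 0 0 0 255;0 -14 1.5 0 0 0 255;0 -15 1.8 0 0 0 255;0 -16 2 0 0 0 255;0 -16.5 2 0 0 0 255"

```text
time: 12.95
ee_pos: [0.5086, -0.2606, 0.11]
orientation: [0.649, 0.761, -0.0, -0.001]
force: [0.3, 0.2, -1.0]
finger_gap: -0.0002
```

```bash
python3 look.py 7; python3 -c "
from h import *
s=ld('scene7');crop(s,170,120,95,105,7,'s7c')"; python3 mv.py
```

```text
13.05 [ 0.5096 -0.2608  0.1108] [-0.1  0.5  0.6] -0.0002 [-0.57  0.04  1.91 -0.    1.19 -0.73]
```

View pics/s7c.png

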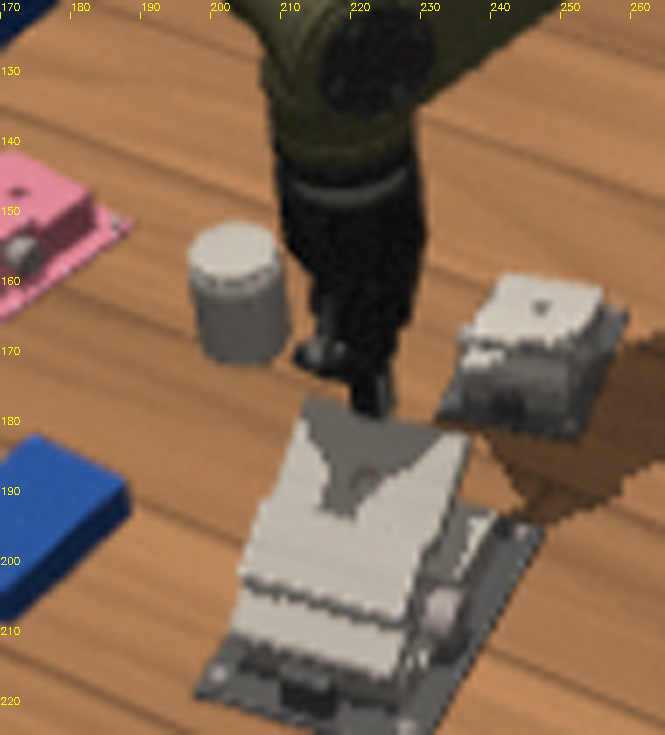

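```bash
python3 - <<'E'
from h import *
t=ld('top5');s=ld('scene5')
print(atz(t,(130+398/8-.5,150+435/8-.5),.086), proj(t,[[.468,.2058,.086],[.468,.2058,.046]]))
crop(t,165,190,30,30,20,'t5p',proj(t,[[.468,.2058,.086]]));crop(s,320,200,50,50,12,'s5p',proj(s,[[.468,.2058,.086]]))
E
python3 mv.py .51 -.26 .26 1.731 .468 .206 .26 1.547
```

```text
[0.46492126 0.20119572 0.086     ] [[177.98136518 203.0421945 ]
 [180.17732476 204.6888509 ]]
13.05 [ 0.5096 -0.2608  0.1108] [-0.1  0.5  0.6] -0.0002 [-0.57  0.04  1.91 -0.    1.19 -0.73]
[0.51, -0.26, 0.26, 1.731] [  0.08   0.05 -14.92] [-0.    -0.    -0.001]
[0.468, 0.206, 0.26, 1.547] [ 46.75   3.29 -14.91] [-0.    -0.     0.183]
```

View pics/t5p.png

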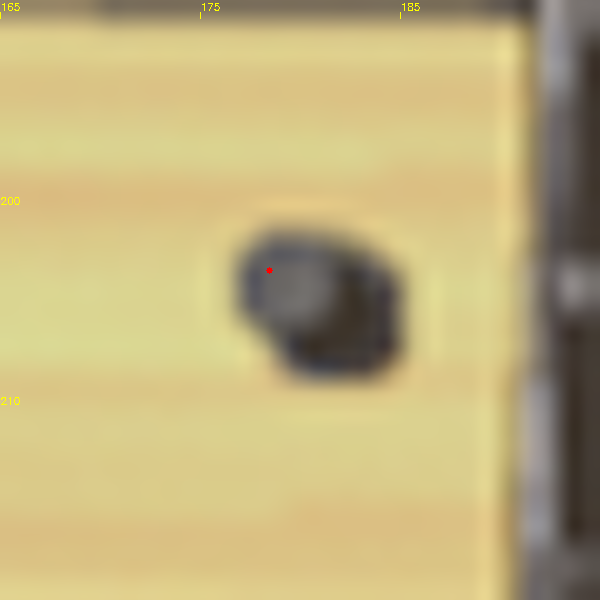

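View pics/s5p.png

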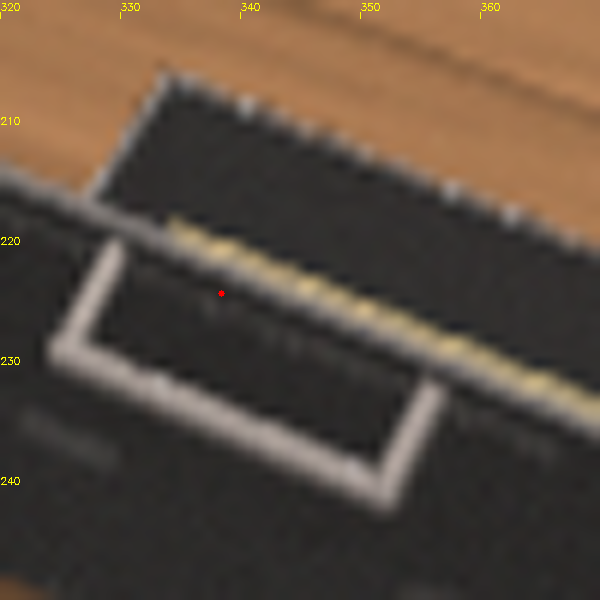

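```bash
python3 - <<'E'
from h import *
t=ld('top5')
print(atz(t,(179.4,204.0),.086),atz(t,(181.2,204.9),.046),atz(t,(156.5,204.5),.057))
# box rim corners in t5c at z=.092
for p in ((100,272),(505,272),(497,582),(82,578)): print(atz(t,(130+p[0]/8-.5,150+p[1]/8-.5),.092))
# jig holes from t0
t=ld('top0');print(atz(t,(307.8,191),.036))
E
python3 mv.py .51 -.26 .26 1.731 .468 .206 .26 1.547
```

```text
[0.46446219 0.20065044 0.086     ] [0.46715104 0.20201808 0.046     ] [0.46864662 0.29083316 0.057     ]
[0.54054341 0.33687844 0.092     ]
[0.53642515 0.15289582 0.092     ]
[0.39802465 0.15529493 0.092     ]
[0.4026495  0.34104081 0.092     ]
[ 0.51070677 -0.26082887  0.036     ]
13.05 [ 0.5096 -0.2608  0.1108] [-0.1  0.5  0.6] -0.0002 [-0.57  0.04  1.91 -0.    1.19 -0.73]
[0.51, -0.26, 0.26, 1.731] [  0.08   0.05 -14.92] [-0.    -0.    -0.001]
[0.468, 0.206, 0.26, 1.547] [ 46.75   3.29 -14.91] [-0.    -0.     0.183]
```

Call:
apply_moves --series "0 0 -4 0 0 0 255;0 0 -8 0 0 0 200;0 0 -11 0 0 0 140;4 0.3 -13 0 0 0.02 105;8 0.6 -14 0 0 0.04 105;12 0.9 -15 0 0 0.06 105;16 1.2 -15 0 0 0.08 105;20 1.5 -15 0 0 0.1 105;24 1.8 -15 0 0 0.12 105;28 2 -15 0 0 0.14 105;32 2.3 -15 0 0 0.15 105;36 2.5 -15 0 0 0.16 105;40 2.8 -15 0 0 0.17 105;44 3 -15 0 0 0.18 105;46.3 3.2 -15 0 0 0.183 105;46.3 3.2 -15 0 0 0.183 105;46.3 3.2 -15 0 0 0.183 105"

```text
time: 14.47
ee_pos: [0.4682, 0.2028, 0.2612]
orientation: [0.714, 0.7, 0.0, 0.0]
force: [0.7, 0.4, 0.2]
finger_gap: 0.0501
```

```bash
python3 look.py 8; python3 -c "
from h import *
t=ld('top8');crop(t,270,130,75,80,8,'t8c');crop(ld('scene8'),190,160,75,75,8,'s8c')"; python3 mv.py .4665 .2018 .038 1.547
```

```text
14.57 [0.4685 0.2011 0.2611] [ 0.5 -0.1  0.7] 0.0503 [ 0.3  -0.22  1.89 -0.    1.47  0.32]
[0.4665, 0.2018, 0.038, 1.547] [ 0.07 -0.21 22.31] [0.    0.    0.001]
```

View pics/t8c.png

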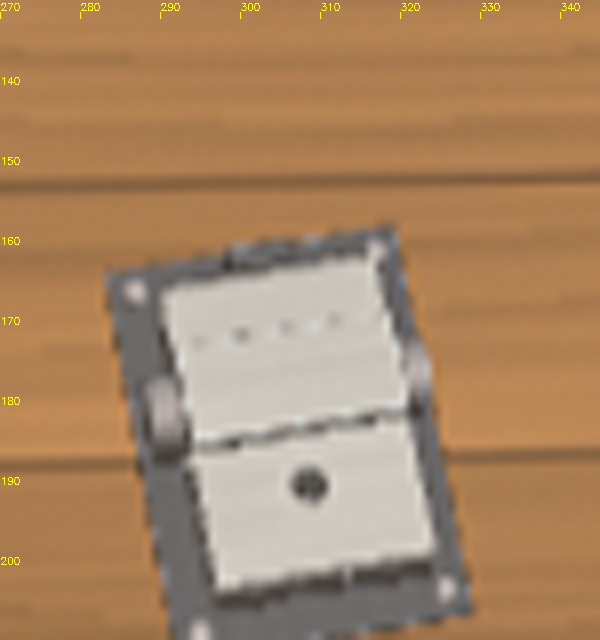

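View pics/s8c.png

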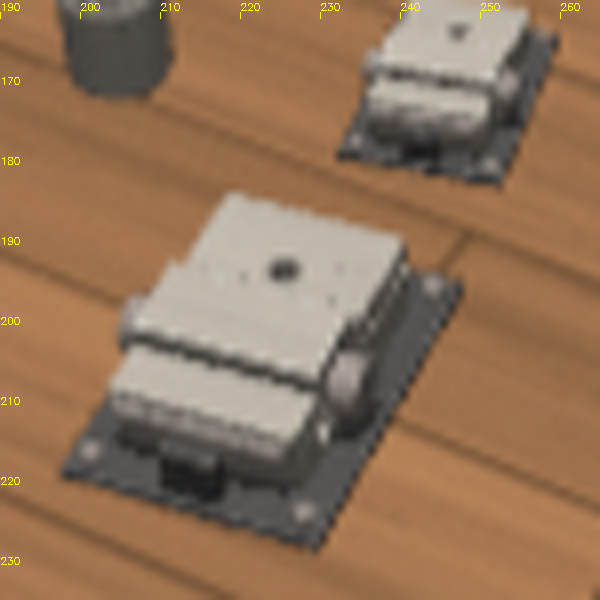

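The upper half lies down, with its hole at top px (308,190) and scene px (225,193). Now down to the pin.

Call:
apply_moves --series "0 -0.2 4 0 0 0 105;0 -0.2 8 0 0 0 105;0 -0.2 12 0 0 0 105;0 -0.2 15 0 0 0 105;0 -0.2 18 0 0 0 105;0 -0.2 20 0 0 0 105;0 -0.2 21.5 0 0 0 105;0 -0.2 22.3 0 0 0 105;0 -0.2 22.3 0 0 0 105;0 -0.2 22.3 0 0 0 105"

```text
time: 15.4
ee_pos: [0.4669, 0.2009, 0.0384]
orientation: [0.716, 0.698, 0.0, 0.0]
force: [0.7, 0.5, 1.6]
finger_gap: 0.0502
```

Call:
apply_moves --series "0 0 0 0 0 0 255;0 0 0 0 0 0 255;0 0 0 0 0 0 255;0 0 0 0 0 0 255;0 0 0 0 0 0 255;0 0 0 0 0 0 255" --grip_force 60

```text
time: 15.9
ee_pos: [0.4675, 0.2019, 0.0396]
orientation: [0.715, 0.699, 0.001, 0.001]
force: [-0.9, -1.0, 6.6]
finger_gap: 0.0181
```

```bash
python3 - <<'E'
from h import *
t=ld('top8');s=ld('scene8')
print(atz(t,(308.25,190.25),.053),atz(s,(225,193.25),.053))
E
python3 mv.py
```

```text
[ 0.51039634 -0.26076212  0.053     ] [ 0.51098537 -0.2585584   0.053     ]
15.9 [0.4675 0.2019 0.0396] [-0.9 -1.   6.6] 0.0181 [ 0.3  -0.02  2.1  -0.    1.05  0.33]
```

Call:
apply_moves --series "0 0 -1 0 0 0 255;0 0 -3 0 0 0 255;0 0 -6 0 0 0 255;0 0 -10 0 0 0 255;0 0 -14 0 0 0 255;0 0 -17 0 0 0 255;0 0 -17 0 0 0 255"

```text
time: 16.48
ee_pos: [0.4701, 0.2029, 0.2171]
orientation: [0.715, 0.699, 0.006, 0.003]
force: [1.7, 0.3, -0.1]
finger_gap: 0.0177
```

```bash
python3 mv.py .5105 -.2600 .207 1.547 
```

```text
16.48 [0.4701 0.2029 0.2171] [ 1.7  0.3 -0.1] 0.0177 [ 0.3  -0.2   1.95  0.    1.38  0.33]
[0.5105, -0.26, 0.207, 1.547] [-46.19   5.08   0.86] [ 0.014 -0.005  0.001]
```

Call:
apply_moves --series "-3 0.3 0 0 0 0 255;-6 0.6 0.4 0 0 0 255;-9.5 1 0.8 0 0 0 255;-13 1.4 0.9 0 0 0 255;-16.5 1.8 0.9 0 0 0 255;-20 2.2 0.9 0 0 0 255;-23.5 2.5 0.9 0 0 0 255;-27 2.9 0.9 0 0 0 255;-30.5 3.3 0.9 0 0 0 255;-34 3.7 0.9 0 0 0 255;-37.5 4.1 0.9 0 0 0 255;-41 4.5 0.9 0 0 0 255;-44 4.8 0.9 0 0 0 255;-45.5 5 1.5 0 0 0 255;-46.2 5.1 3 0 0 0 255;-46.2 5.1 4.5 0 0 0 255;-46.2 5.1 5 0 0 0 255;-46.2 5.1 5 0 0 0 255;-46.2 5.1 5 0 0 0 255"

```text
time: 18.07
ee_pos: [0.5065, -0.2607, 0.1575]
orientation: [0.715, 0.699, -0.0, -0.001]
force: [0.0, 1.0, -1.0]
finger_gap: 0.0177
```

```bash
python3 look.py 9; python3 mv.py .5105 -.2600 .12 1.547; python3 - <<'E'
from h import *
s=ld('scene9');t=ld('top9')
P=[[.5105,-.26,.053]]
print(proj(s,P))
crop(s,190,130,65,75,10,'s9c',proj(s,P))
E
```

```text
18.17 [ 0.5072 -0.2612  0.159 ] [ 0.2 -1.1 -0.1] 0.0179 [-0.57 -0.02  1.88  0.    1.27 -0.55]
[0.5105, -0.26, 0.12, 1.547] [0.13 0.32 3.9 ] [0.001 0.001 0.002]
[[224.76808797 193.0515291 ]]
```

View pics/s9c.png

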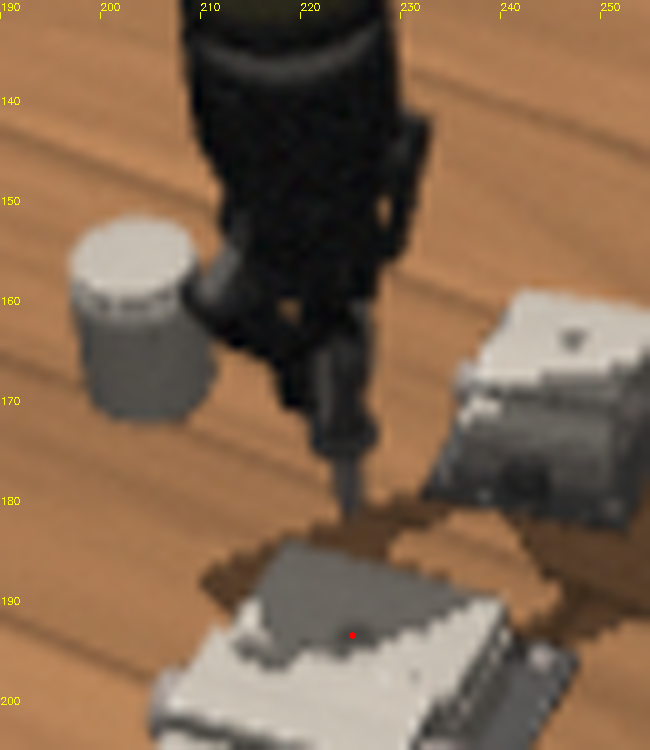

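View pics/top9.png

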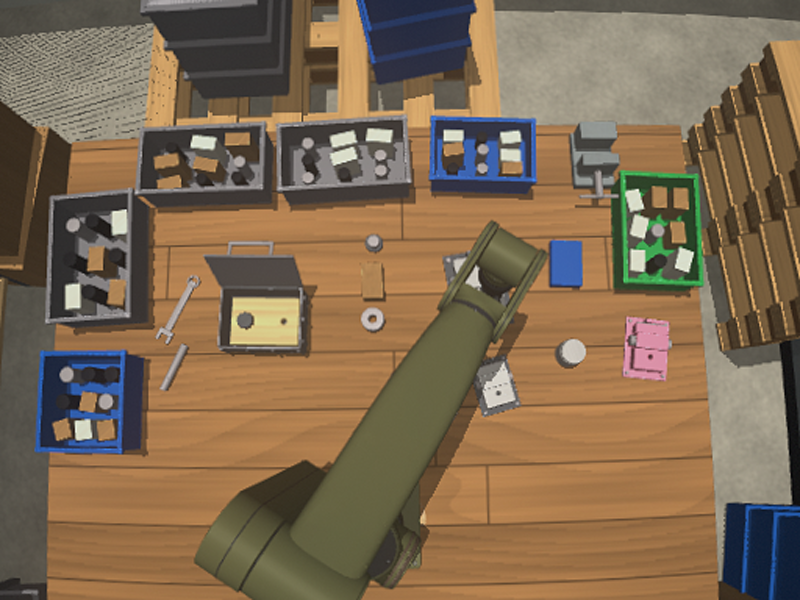

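```bash
python3 - <<'E'
from h import *
s=ld('scene9')
b=proj(s,[[.5072,-.2612,.124],[.5072,-.2612,.160]]);print(b)
p=np.array([.5072,-.2612,.124]);print([(proj(s,p+np.eye(3)[i]*.01)[0]-b[0]).round(2).tolist() for i in range(3)])
crop(s,210,160,25,30,22,'s9d',b)
E
```

```text
[[223.57806175 179.7266352 ]
 [222.83471636 172.95054599]]
[[-1.42, 1.54], [2.14, 0.86], [-0.2, -1.86]]
```

View pics/s9d.png

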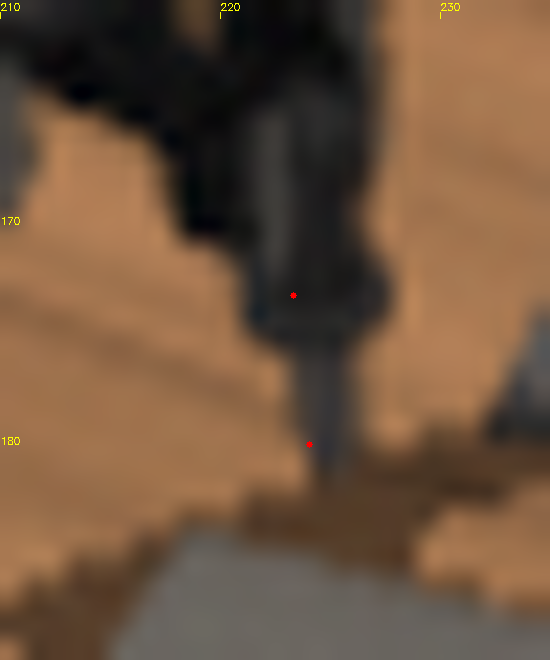

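```bash
python3 mv.py .5105 -.2620 .1 1.547
```

```text
18.17 [ 0.5072 -0.2612  0.159 ] [ 0.2 -1.1 -0.1] 0.0179 [-0.57 -0.02  1.88  0.    1.27 -0.55]
[0.5105, -0.262, 0.1, 1.547] [-0.07  0.32  5.9 ] [0.001 0.001 0.002]
```

Call:
apply_moves --series "-0.1 0.3 2 0 0 0 255;-0.1 0.3 4 0 0 0 255;-0.1 0.3 5.5 0 0 0 255;-0.1 0.3 5.9 0 0 0 255;-0.1 0.3 5.9 0 0 0 255;-0.1 0.3 5.9 0 0 0 255"

```text
time: 18.67
ee_pos: [0.5103, -0.2628, 0.1002]
orientation: [0.715, 0.699, 0.0, 0.001]
force: [0.6, -0.1, -1.5]
finger_gap: 0.0183
```

```bash
python3 look.py 10; python3 mv.py .5105 -.2620 .1 1.547; python3 - <<'E'
from h import *
s=ld('scene10')
crop(s,207,165,36,40,19,'s10d',[(225,193.25)])
crop(ld('top10'),285,165,50,45,14,'t10d',[(308.25,190.25)])
E
```

```text
18.77 [ 0.5107 -0.2631  0.1009] [ 0.3  0.4 -0.8] 0.0182 [-0.57  0.05  1.92  0.    1.17 -0.55]
[0.5105, -0.262, 0.1, 1.547] [ 0.11 -0.03  0.09] [0.003 0.002 0.001]
```

View pics/s10d.png

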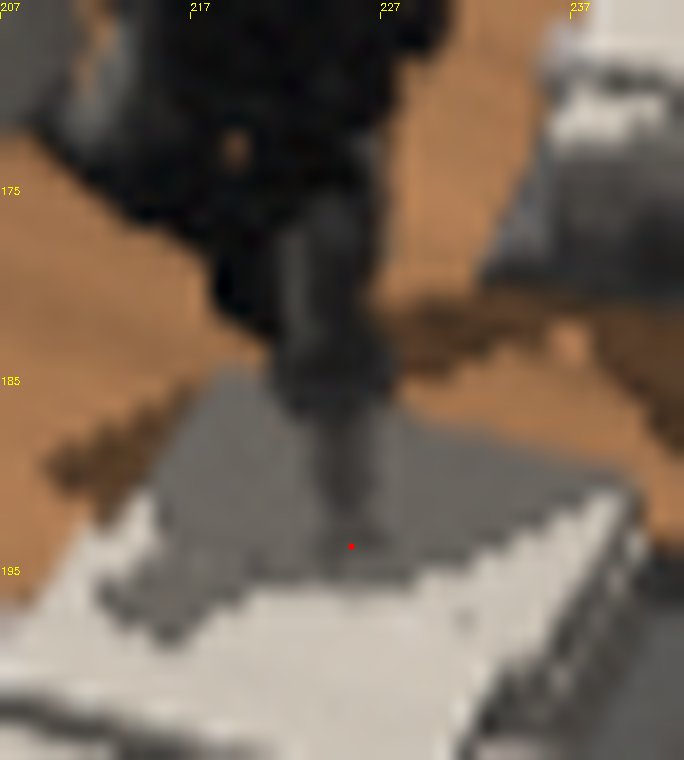

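View pics/t10d.png

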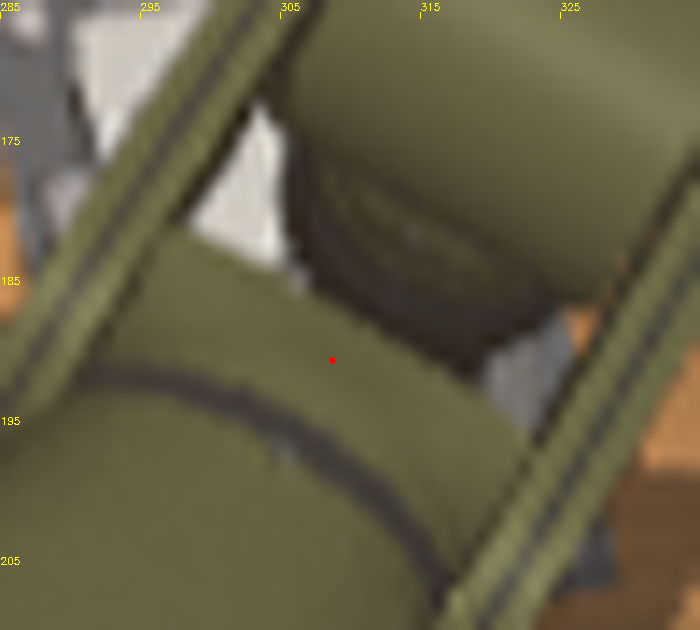

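Call:
apply_moves --series "0.1 0 0.5 0 0 0 255;0.1 0 1 0 0 0 255;0.1 0 1.3 0 0 0 255;0.1 0 1.6 0 0 0 255;0.1 0 1.8 0 0 0 255;0.1 0 1.8 0 0 0 255"

```text
time: 19.27
ee_pos: [0.5092, -0.2613, 0.0801]
orientation: [0.715, 0.699, -0.0, -0.001]
force: [-0.2, -0.8, -1.0]
finger_gap: 0.0179
```

Call:
apply_moves --series "0 0.1 0.3 0 0 0 255;0 0.1 0.6 0 0 0 255;0 0.1 0.9 0 0 0 255;0 0.1 1.2 0 0 0 255;0 0.1 1.5 0 0 0 255;0 0.1 1.5 0 0 0 255"

```text
time: 19.77
ee_pos: [0.5101, -0.2613, 0.065]
orientation: [0.715, 0.699, -0.0, -0.001]
force: [-0.0, 0.5, -0.8]
finger_gap: 0.0179
```

```bash
python3 look.py 11; python3 mv.py; python3 - <<'E'
from h import *
s=ld('scene11')
crop(s,200,165,45,42,16,'s11d')
E
```

```text
19.87 [ 0.5105 -0.2615  0.0657] [ 0.  -0.9 -0.6] 0.0176 [-0.57  0.09  1.94 -0.    1.11 -0.54]
```

View pics/s11d.png

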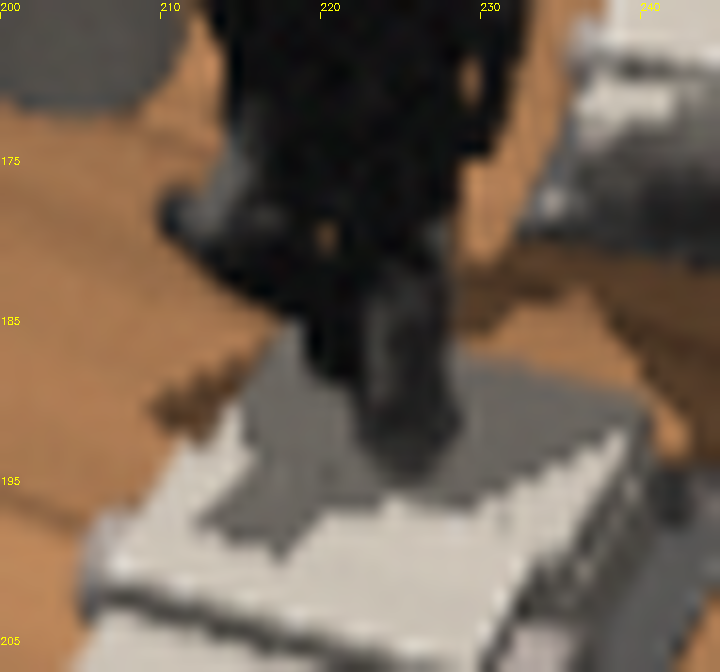

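The pin's shaft is in the hole and the collar is close above the upper half. Pressing on.

Call:
apply_moves --series "0 0 0.3 0 0 0 255;0 0 0.6 0 0 0 255;0 0 0.9 0 0 0 255;0 0 1.2 0 0 0 255;0 0 1.4 0 0 0 255;0 0 1.4 0 0 0 255" --grip_force 100

```text
time: 20.37
ee_pos: [0.5104, -0.2615, 0.0517]
orientation: [0.715, 0.699, -0.0, -0.0]
force: [-1.0, -0.3, 1.5]
finger_gap: 0.0166
```

Call:
apply_moves --series "0 0 0.2 0 0 0 255;0 0 0.4 0 0 0 255;0 0 0.5 0 0 0 255;0 0 0.5 0 0 0 255;0 0 0.5 0 0 0 255"

```text
time: 20.78
ee_pos: [0.5108, -0.2619, 0.048]
orientation: [0.715, 0.699, -0.0, 0.0]
force: [-2.3, 1.4, 5.9]
finger_gap: 0.0171
```

Call:
apply_moves --series "0 0 0.1 0 0 0 255;0 0 0.2 0 0 0 255;0 0 0.3 0 0 0 255;0 0 0.4 0 0 0 255;0 0 0.4 0 0 0 255;0 0 0.4 0 0 0 255"

```text
time: 21.28
ee_pos: [0.5108, -0.2622, 0.0467]
orientation: [0.715, 0.699, -0.001, -0.0]
force: [-9.5, 4.8, 20.5]
finger_gap: 0.0165
```

Call:
apply_moves --series "0.05 -0.1 0.1 0 0 0 255;0.05 -0.1 0.1 0 0 0 255;0.05 -0.1 0.1 0 0 0 255"

```text
time: 21.53
ee_pos: [0.5108, -0.2622, 0.0466]
orientation: [0.715, 0.699, -0.0, 0.001]
force: [-9.6, 4.1, 21.6]
finger_gap: 0.0166
```

```bash
python3 look.py 12; python3 mv.py; python3 - <<'E'
from h import *
s=ld('scene12')
crop(s,195,165,50,60,12,'s12d')
crop(ld('top12'),270,145,75,70,8,'t12d')
crop(ld('top12'),130,150,80,75,8,'t12b')
E
```

```text
21.63 [ 0.5108 -0.2622  0.0466] [-9.6  4.3 21.7] 0.0168 [-0.57  0.11  1.95 -0.    1.07 -0.54]
```

View pics/s12d.png

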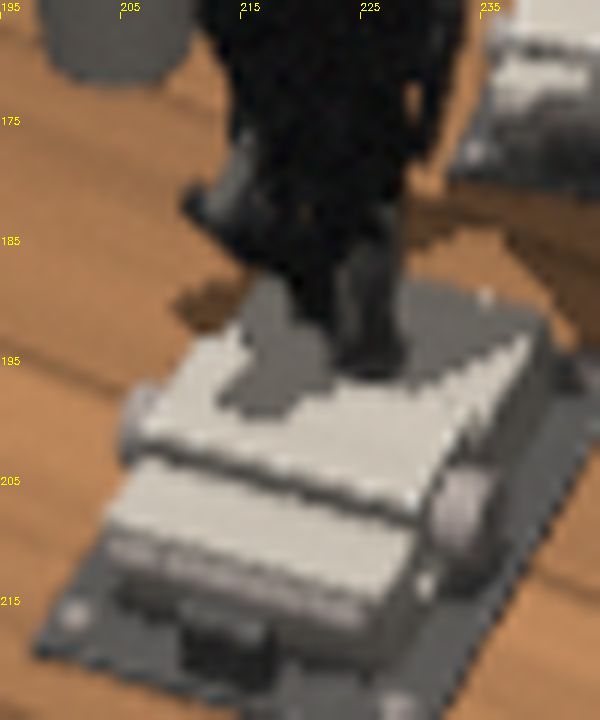

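View pics/scene12.png

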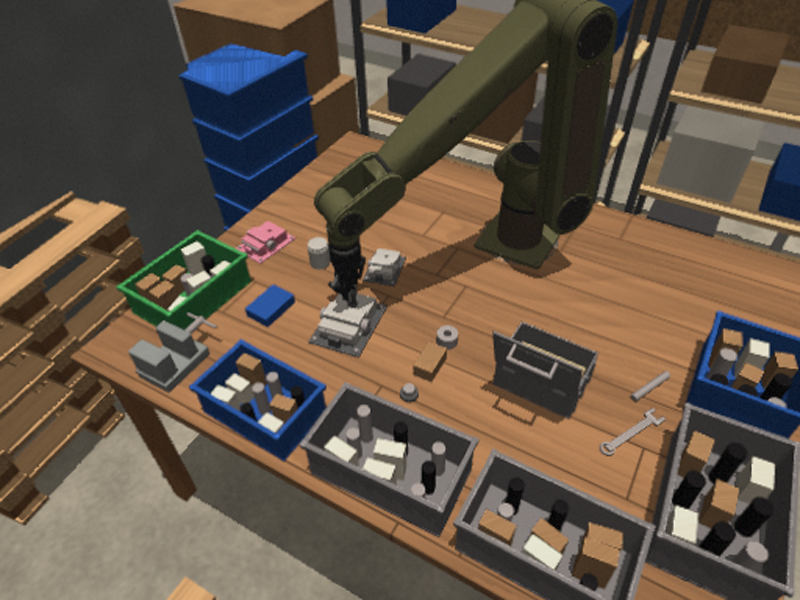

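```bash
python3 - <<'E'
from h import *
for n in('scene8','scene12'):
    s=ld(n);crop(s,228,178,24,24,25,n+'e')
a=cv2.imread('pics/scene8e.png');b=cv2.imread('pics/scene12e.png')
cv2.imwrite('pics/cmp.png',cv2.resize(np.hstack([a,b]),(800,400)))
s=ld('scene12');j=lambda p:np.array([.5401,-.25495,0])+R.from_euler('z',.1606).apply(p)
for th in(0,.02,.045):
    c,sn=np.cos(th),np.sin(th);q=(.07-.14*c+.012*sn,.05,.036+.14*sn+.012*c)
    print(th,proj(s,j(q)))
E
```

```text
0 [[240.11364157 190.33405179]]
0.02 [[240.05476615 189.89426869]]
0.045 [[239.97360979 189.35711633]]
```

View pics/cmp.png

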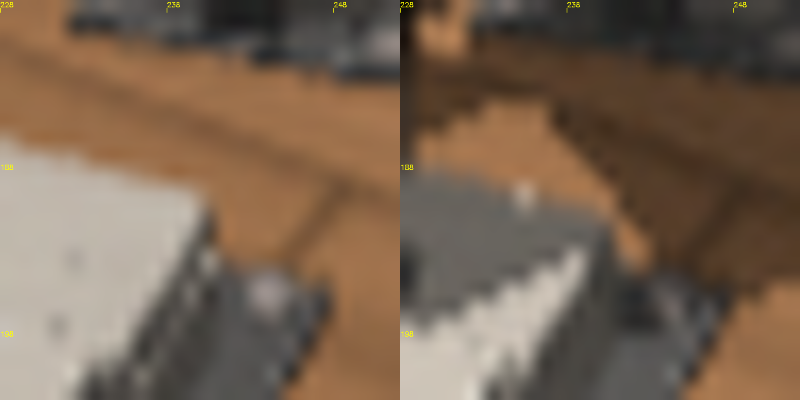

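The corner dropped 1.6 px (1.0 px is expected for full closure), so the jig is shut. I'll add a little more push and check that it holds steady.

Call:
apply_moves --series "0 0 0.1 0 0 0 255;0 0 0.1 0 0 0 255;0 0 0.1 0 0 0 255;0 0 0.1 0 0 0 255;0 0 0.1 0 0 0 255;0 0 0.1 0 0 0 255;0 0 0.1 0 0 0 255;0 0 0.1 0 0 0 255"

```text
time: 22.3
ee_pos: [0.5109, -0.2623, 0.0466]
orientation: [0.715, 0.699, -0.0, 0.001]
force: [-11.2, 4.9, 26.7]
finger_gap: 0.0168
```

```bash
python3 look.py 13; python3 mv.py; python3 - <<'E'
from h import *
s=ld('scene13');t=ld('top13')
crop(s,200,165,45,50,14,'s13d')
a=cv2.resize(t["frame"][140:240,80:280],(800,400),interpolation=cv2.INTER_CUBIC);cv2.imwrite('pics/t13.png',a)
E
```

```text
22.4 [ 0.5109 -0.2623  0.0466] [-11.5   4.5  26.7] 0.0169 [-0.57  0.11  1.95 -0.    1.07 -0.54]
```

View pics/s13d.png

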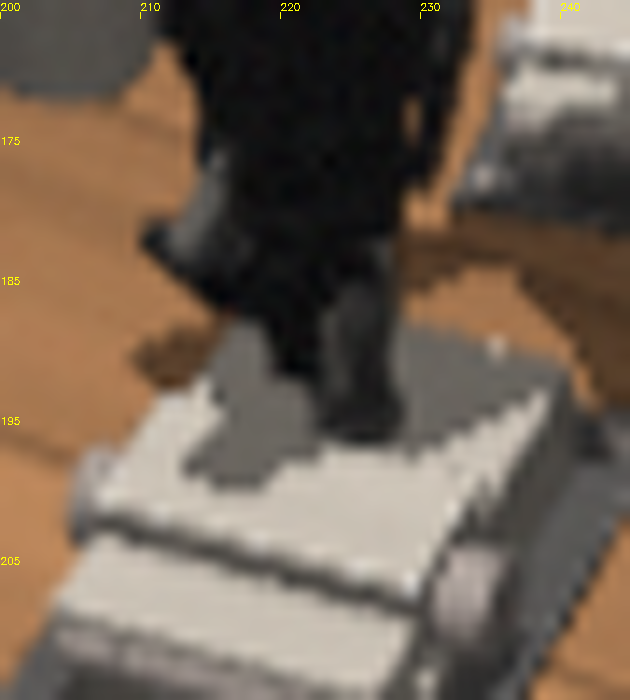

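View pics/t13.png

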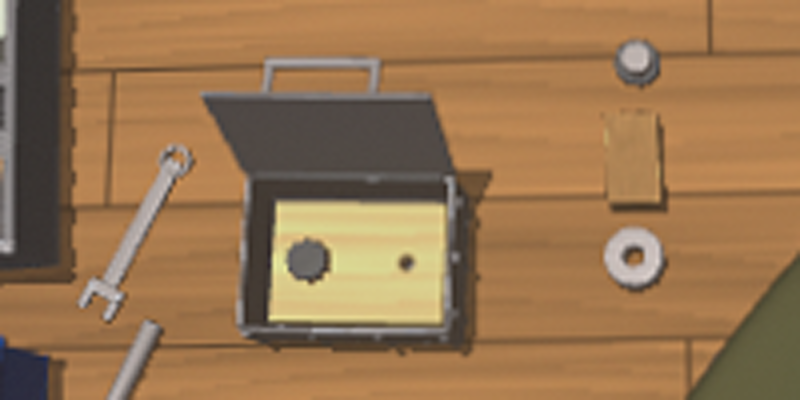

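```bash
python3 -c "
from rig import robot
print(robot.hand_in())
s=robot.get_state();print(s['time'],s['ee_pos'],s['force'],s['finger_gap'])"
```

```text
the job is handed in; nothing more can be done
None
the job is handed in; nothing more can be done
```

I opened the lid onto its stop, folded the upper half of the jig down and took out the slim-gripped pin. I then pushed the pin through both halves until its collar sat on the upper half, and handed in at about 22 s while still holding and pressing it. The hand-in gives no verdict, so I can't confirm the job passed.

**Last checks:**
- **Push:** about 27 N downward, steady. The reported gripper height puts the pin's foot about 12 mm above the table, which is the home height.
- **Jig shut:** the upper half's corner dropped about 1.6 px in the scene camera, where full closure should give about 1.0. The gap can no longer be seen.
- **Rest of the scene:** the lid is standing open and the thumb screw is still in the box. The roller, carton, bushing and spanner look unmoved, and I saw no contact with the grease can, case or rod.

**What failed or disagreed:**
- **First grasp missed:** the fingers shut above the handle bar. The fingertips sat about 16 mm higher in the images than the reported tool point, so I went deeper and the second try held.
- **Camera disagreement:** the two cameras differed by 2–4 mm in y.
- **Sideways force:** about 12 N remained at the end, so the pin is leaning on the hole wall. A 1 mm correction did not change that.

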